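# Load the ten-well plate into the reader's drawer

## Robot

A 6-joint arm with a two-finger parallel gripper is mounted at the origin on a cart in front of the work surface, level with it; the furniture and walls round the work are solid. World frame = base frame: x ahead of the robot, y to its left, z up, the work surface at z = 0. Lengths are in m, angles in rad, forces in N, time in s.
With the tool pointing down it reaches from about 0.325 to 0.925 m from the base axis. Payload 3.1 kg.
Tool frame: the origin (TCP) lies midway between the tips of the shut fingers; the grasp point (between the pads) lies 19 mm behind it; z points along the fingers, y is the line along which they close (so a half turn about z gives the same grasp; the last joint's range is limited). The gripper opens to 85 mm and grips with 20 to 120 N. Pads are 22 mm wide; open, the fingers measure 114 mm over their backs; the gripper's body (76 mm by 85 mm) begins 54 mm behind the grasp point. The pads swing forward as they close: fully open they stand 13 mm farther back than shut.
Start: joints at [1.002, 0.217, 1.613, -0, 1.311, -0.112], TCP at [0.276, 0.561, 0.231] pointing down, gripper open.
Joint ranges: [-2.75, 2.75], [-0.78, 2.1], [0.31, 2.55], [-1.13, 4.27], [0.13, 2.63], [-2.58, 2.58]. Speed limits (rad/s): [2.79, 2.79, 3.14, 3.14, 3.14, 3.14].

## Interface

Orientations are given as [roll, pitch, yaw] about the fixed x, y, z axes, in that order (R = Rz(yaw) Ry(pitch) Rx(roll)).
In Python, from rig import arm gives the robot as it stands. The module is installed in compiled form; this text tells all that it offers.
- The arm moves only by the tool servo_tool, never from a script. Its arguments are lists of equal length, an entry for each row: "offset": the shift along the tool's x, y, z in units of 150 mm (1.0 is 150 mm), a list of three; "twist": the turn, a rotation vector about the tool's x, y, z in units of 30 degrees (1.0 is 30 degrees), a list of three. A call has 1 to 12 rows; each row shifts and turns the commanded pose from where the row before left it, along the tool's axes as they then stand; what a row does not reach is not made up. A row lasts 1/10 s, in which the tool goes at most 50 mm and 8.59 degrees, less where a joint would pass 70% of its speed; a pose out of reach is approached as far as the arm can. A call with a number of a shift or a turn outside -1 to 1 is refused whole. A call with a gripper value outside its range is refused whole. "gripper" is the opening, from 0 (shut) to 1 (fully open), set as the call begins (left out, the last holds). The fingers move at their own pace and stop on an object; the grip force is fixed at half the most. Time passes only in rows, so rows that do not move let the fingers close. It gives the time, the measured TCP pose, the force, the opening and the grip force at its end, in the units of the state.
- arm.get_state(): the state, without advancing time (a new reading comes with each control period).
- arm.snapshot(name): name is "scene" or "side" or "wrist"; returns a dict with "pixels" (400x640x3 uint8, red, green, blue), "fx", "fy", "cx", "cy" (pixels), "D" ([k1, k2, p1, p2, k3] as OpenCV has them; the pictures are not rectified), "rvec" (rotation vector, rad) and "tvec" (3), from world to camera coordinates, as OpenCV has them; the wrist camera has in their place "T_tool_cam" (4x4, takes a point from camera to tool coordinates, whose origin is the TCP and whose axes are the flange's). Camera axes: x right, y down, z forward; pixel columns grow to the right and rows downward; lengths in m; the calibration is good to about 2 mm. A picture is of the moment at which its call begins: read the wrist's pose just before it. There is no depth.
- arm.job_done(): hands the job in; it is judged then, once.
Trained networks look in a picture, given as the dict that the camera call returned (one of the last four; its "shot" number tells which), for a name from the list of things; names that differ only in an ending like _2 or _b are one class to them, and where a whole thing is asked for, a point or a joint stands for the part that bears it (a point fixed in the world has none). Each returns a list of dicts, best first, with "confidence" (0 to 1); they miss things now and then, are a little off and sometimes report something else, mostly with a low value. They report only what shows in the picture. A call takes as long as a camera call. They do not tell look-alikes from the thing itself.
- arm.silhouettes(picture, target): "pixels" (400x640 bool, what is visible of it) and "box" ([left, top, right, bottom] in pixels, round what is visible of it).
The state is a dict: "time": time; "qpos": joint angles; "joint_velocities": joint speeds; "joint_torque": joint torques, N m; "tcp_pos": TCP position; "tool_rot": TCP orientation; "ft_force": force on the tool from outside, world axes, zero at the start; "ft_torque": the same for the moment, N m; "finger_gap": finger opening in m; "grip_force": force on a finger pad.
Only numpy, scipy, OpenCV 4.12 (cv2) and the standard library are available. Lean on these libraries where they do the work, as an engineer would, in place of code of your own. Each camera call takes 0.05 s, during which the arm holds its last target. There are 200 camera calls.

## Task

Pull the reader's drawer out by its handle until it locks and stays out by itself. Take the ten-well plate off its two brass spacers and lay it in the drawer between the stops, flat on the raised stage and square against the drawer front, with the sprung jaw holding it; its far end has to go in tilted, under the reader's head. Then press the release so that the drawer runs fully home with the plate in it, and leave the other things on the table alone.

Things in the scene. Friction and masses are not known exactly. Their poses are not given: they have to be found in the camera images.
- reader: White bench instrument with a drawer low in its front, 250 wide (y) x 250 deep (x) x 160 mm high, fixed. Origin on the table at the middle of its front face; x points straight into the instrument, so the drawer opens along -x; z up. On its top a lamp house rises to 191 mm, 110 mm or more behind the front face.
- head_edge (a point): Middle of the lower front edge of the reader's head, which is solid from here up to 160 mm: its flat underside, 85 mm above the table and 30 mm above the drawer's stage, covers all behind (+x of) the front face. The plate enters with its far end dipped 21 to 40 degrees, over the drawer front and under this edge; a hand that leans forward there meets the head, so it must lean back (-x). Axes as the reader's.
- carriage (a joint): How far the drawer is out, in m: 0 home, 0.0705 locked out, 0.0735 end stop. A return spring (3 to 4 N) with a damper draws it home unless locked; pulling takes 5 to 9 N. A hidden catch snaps in once it is pulled past 0.071 (the release button dips and pops up again as it passes); let go of, the drawer then settles back onto the catch.
- handle_center (a point): Middle of the drawer handle: a round steel bar 10 mm thick, 94 mm long along the reader's y, 55 mm above the table; its axis is 42 mm in front of the drawer front's outer face (37 mm free behind the bar). Moves with the drawer; axes as the reader's.
- stop_face (a point): Middle of the inner face of the drawer front, at the height of the stage's top: the fixed stop for the plate's near end. The drawer front is an upright panel 196 mm wide and 8 mm thick (outward, -x, from here), its top edge 97 mm above the table, 42 mm above the stage. Moves with the drawer; axes as the reader's.
- stage_center (a point): Where the plate's centre must lie; moves with the drawer, axes as the reader's; 50 mm behind stop_face, 7 mm above the stage's top (55 mm above the table). The stage is a raised block 46 mm wide with finger wells 33 mm deep and 60 mm wide on both sides. Two dark side stops, 60 mm apart, stand 22 to 46 mm beyond (+x), 16 mm over the stage; lead-ins before them flare to 75 mm.
- jaw (a joint): Sprung jaw at the far end of the stage, in m: 0 at rest, grows as it is pushed back (+x), 0.016 at most, 0.003 with the plate seated. A steel block 42 mm wide, 22 mm high, its face at rest 97 mm behind stop_face; it pushes with 4 N at rest, 5 N seated, 7 N at 0.010. It presses the plate against the drawer front, where the near end can hang up by friction until pressed down (5 to 15 N).
- plate_center (a point): Centre of the ten-well plate: an aluminium slab 100 x 56 x 14 mm, about 0.16 kg, two rows of five shallow wells on top (rims 1 mm proud). x along its 100 mm, z up (wells up, also when loaded); either end may go in first. It starts on two brass spacers, this point 27 mm above the table; its long sides overhang the spacers by 4 mm or more, free down to the table.
- release_top (a point): Middle of the top of the release: a round black push button 32 mm across on top of the reader's head, right of the middle (-y side) and 35 mm behind the front face, its top 173 mm above the table. Pressed straight down.
- release (a joint): How far the release is pressed, in m: 0 up, 0.007 fully down (2 N to start, 5.5 N at the bottom); the catch lets go at about 0.005. A short press is enough; the drawer then runs home by itself.
- jar: Bystander: closed glass sample jar with a black lid, 62 mm across and 72 mm high; origin at the middle of its underside.
- bottle: Bystander: amber dropper bottle, 44 mm across and 125 mm high; origin at the middle of its underside.
- beaker: Bystander: glass beaker, 53 mm across and 66 mm high; origin at the middle of its underside.
- timer: Bystander: flat count-down timer, 66 x 66 x 19 mm; origin at the middle of its underside.
- boat: Bystander: square plastic weighing boat, 69 x 69 x 18 mm; origin at the middle of its underside.
Things that resemble listed ones, but are neither listed nor needed, are in the scene too. What is shaped like the part that bears plate_center but orange is not meant.

How it is judged:
By the outcome, as a careful person would: the job done as asked, in the order asked, and still so for the second after the job is handed in, with the robot touching nothing.
It also fails if it takes over 72 s, if anything falls off the work surface, if the arm or the gripper's body presses on something with over 40 N, if the wrist force passes 120 N, or if a joint passes its speed limit or range.

## Working session

There is one attempt and no reset: what is moved stays moved. The work goes in short steps, Python scripts to look and compute and a tool call to move; the robot and the scene stay as the last step left them, time stands still between calls to the robot, and variables do not carry over. Pictures are saved under pics/ and viewed, at most 10 in all, crops included, and the job is handed in when it is done.

Besides the shell and the picture viewer there is one more tool, called after "Emit:" in YAML: its name, and indented under it one key for each argument. servo_tool: Moves the arm, as the interface text tells. Its arguments: {"type":"object","properties":{"offset":{"type":"array","items":{"type":"array","items":{"type":"number","minimum":-1,"maximum":1}}},"twist":{"type":"array","items":{"type":"array","items":{"type":"number","minimum":-1,"maximum":1}}},"gripper":{"type":"number"}},"required":["offset","twist"]}

```bash
mkdir -p pics
cat > h.py <<'E'
import numpy as np, cv2
from rig import arm
from scipy.spatial.transform import Rotation as R
def cam(p, st=None):
    K=np.array([[p['fx'],0,p['cx']],[0,p['fy'],p['cy']],[0,0,1.]]);D=np.array(p['D'],float)
    if 'rvec' in p:
        Rc=cv2.Rodrigues(np.array(p['rvec'],float))[0]; t=np.array(p['tvec'],float).ravel()
    else:
        T=np.eye(4);T[:3,:3]=R.from_euler('xyz',st['tool_rot']).as_matrix();T[:3,3]=st['tcp_pos']
        M=np.linalg.inv(T@np.array(p['T_tool_cam']));Rc=M[:3,:3];t=M[:3,3]
    return K,D,Rc,t
def ray(c,uv):
    K,D,Rc,t=c
    n=cv2.undistortPoints(np.array(uv,float).reshape(-1,1,2),K,D).reshape(-1,2)
    d=np.c_[n,np.ones(len(n))]@Rc
    return -Rc.T@t, d
def onz(c,uv,z):
    o,d=ray(c,uv); return o+d*((z-o[2])/d[:,2])[:,None]
def proj(c,X):
    K,D,Rc,t=c
    return cv2.projectPoints(np.array(X,float).reshape(-1,1,3),cv2.Rodrigues(Rc)[0],t,K,D)[0].reshape(-1,2)
def tri(c1,u1,c2,u2):
    o1,d1=ray(c1,u1);o2,d2=ray(c2,u2);out=[]
    for a,b in zip(d1,d2):
        A=np.c_[a,-b];s=np.linalg.lstsq(A,o2-o1,rcond=None)[0]
        p,q=o1+a*s[0],o2+b*s[1];out.append(np.r_[(p+q)/2,np.linalg.norm(p-q)])
    return np.array(out)
def save(p,n,crop=None,k=1):
    im=p['pixels'][...,::-1]
    if crop: im=im[crop[1]:crop[3],crop[0]:crop[2]]
    cv2.imwrite('pics/'+n,cv2.resize(im,None,fx=k,fy=k,interpolation=cv2.INTER_CUBIC))
E
python3 - <<'E'
from h import *
st=arm.get_state();print(st)
for n in ['scene','side']:
    p=arm.snapshot(n);save(p,n+'0.png');c=cam(p)
    print(n,-c[2].T@c[3])
    for t in ['reader','handle_center','plate_center','release_top','stage_center','jaw','jar','bottle','beaker','timer','boat']:
        for r in arm.silhouettes(p,t)[:3]:
            ys,xs=np.nonzero(r['pixels']);print(t,round(r['confidence'],2),r['box'],xs.mean().round(1),ys.mean().round(1),len(xs))
E
```

```text
{'time': 0.0, 'qpos': array([ 1.00178836e+00,  2.17759149e-01,  1.61495079e+00,  2.11684463e-05,
        1.31128981e+00, -1.12192133e-01]), 'joint_velocities': array([-0.0003479 , -0.0014243 , -0.00159889, -0.00043954, -0.00075419,
       -0.00049781]), 'joint_torque': array([-3.78950890e-04, -3.96861613e+01, -3.03843212e+01, -3.94352010e-04,
        9.96869348e-03, -1.64541882e-05]), 'tcp_pos': array([0.27520761, 0.56023182, 0.22995648]), 'tool_rot': array([-3.13920298e+00, -2.89808823e-04,  2.68477101e+00]), 'ft_force': array([-0.84992224,  0.03186562,  0.48068294]), 'ft_torque': array([-0.01924915,  0.03462765,  0.0363222 ]), 'grip_force': 0.0, 'finger_gap': 0.08562908067504707}
scene [ 0.13161782 -0.56325343  0.80567353]
reader 0.68 [322.7, 134.2, 445.4, 244.3] 381.3 185.9 8984
handle_center 0.81 [323.7, 179.1, 372.1, 236.9] 346.7 209.2 1143
handle_center 0.47 [388.8, 309.9, 418.7, 349.5] 404.2 328.3 970
plate_center 0.64 [212.5, 196.7, 245.9, 223.3] 231.3 206.2 538
release_top 0.45 [374.7, 184.6, 389.3, 193.9] 379.5 189.5 107
stage_center 0.33 [417.4, 244.1, 438.7, 288.0] 428.7 
[... 385 characters left out ...]
reader 0.61 [209.0, 156.3, 307.8, 239.4] 255.2 197.4 6264
reader 0.23 [282.3, 162.1, 291.3, 168.2] 285.4 165.3 39
handle_center 0.81 [280.6, 182.7, 309.9, 230.9] 291.8 206.4 368
plate_center 0.77 [337.6, 270.7, 376.0, 289.2] 356.5 278.3 568
plate_center 0.62 [289.9, 267.7, 324.1, 293.2] 304.4 281.4 583
stage_center 0.98 [283.2, 180.1, 309.1, 235.8] 292.3 209.0 443
jar 0.73 [330.4, 148.5, 341.6, 169.0] 336.7 159.0 255
beaker 0.62 [363.2, 173.2, 375.9, 192.6] 366.8 182.1 250
beaker 0.53 [280.7, 182.5, 310.6, 233.9] 293.1 206.8 497
timer 0.7 [354.5, 227.6, 377.8, 249.2] 365.2 236.8 313
timer 0.57 [346.8, 307.3, 376.4, 329.6] 358.6 316.9 534
boat 0.91 [346.5, 308.1, 377.1, 330.1] 358.8 316.6 504
```

```bash
python3 -c "
import cv2
a=cv2.imread('pics/scene0.png')[120:360,180:460];b=cv2.imread('pics/side0.png')[130:345,190:400]
cv2.imwrite('pics/a.png',cv2.resize(a,None,fx=2.5,fy=2.5,interpolation=2)[:600,:800]);cv2.imwrite('pics/b.png',cv2.resize(b,None,fx=2.7,fy=2.7,interpolation=2))"
```

```text
(no output)
```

View pics/a.png

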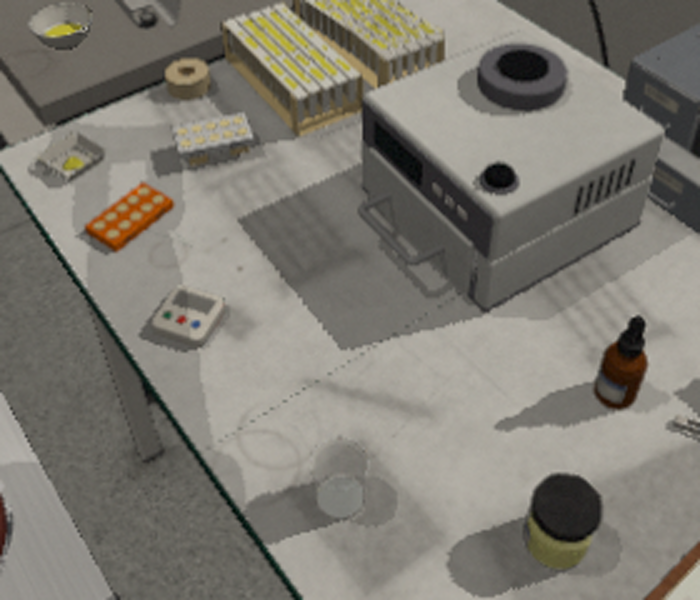

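View pics/b.png

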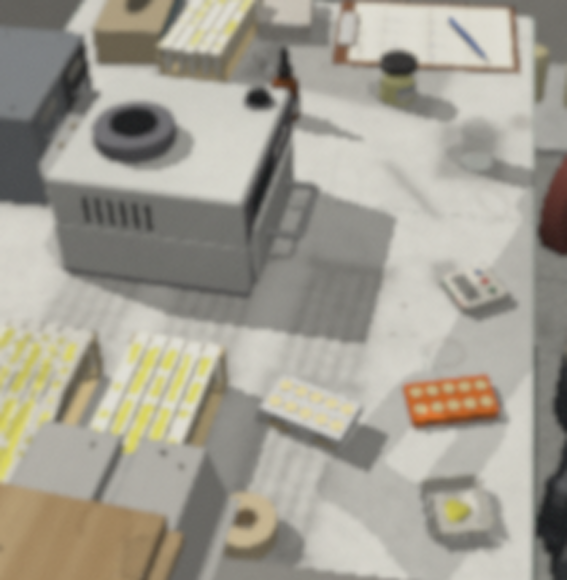

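Scene picture: silver plate at full-image (266,175), reader front facing left-down, handle about (342,210), release (379,190). Side picture: silver plate at (304,281), handle about (300,210). The orange decoy is at (231,206) in scene and (356,278) in side.

Run:
```python
from h import *
s=cam(arm.snapshot('scene'));d=cam(arm.snapshot('side'))
sc=lambda l:[(x/2.5+180,y/2.5+120) for x,y in l]; sd=lambda l:[(x/2.7+190,y/2.7+130) for x,y in l]
# reader top front left, top front right, button top, plate mid, handle bar ends(left, right)
a=sc([(365,97),(493,220),(498,175),(214,133),(365,205),(440,290)])
b=sd([(247,198),(292,92),(259,93),(311,402),(282,248),(313,192)])
print(tri(s,a,d,b).round(4))
```

```text
[[ 6.397e-01  1.153e-01  1.570e-01  6.000e-03]
 [ 6.256e-01 -1.207e-01  1.523e-01  2.300e-03]
 [ 6.630e-01 -8.650e-02  1.691e-01  1.000e-03]
 [ 5.328e-01  3.076e-01  3.140e-02  3.200e-03]
 [ 6.072e-01  6.900e-02  3.880e-02  1.000e-04]
 [ 5.959e-01 -7.730e-02  1.990e-02  1.270e-02]]
```

```bash
cat >> h.py <<'E'
def Rlean(yaw,lean,close,flip=False):
    """tool z = dipped forward along heading yaw by lean from straight down; close 'f' (fingers close along heading) or 's' (sideways)"""
    h=np.array([np.cos(yaw),np.sin(yaw),0]);s=np.array([-h[1],h[0],0])
    z=np.sin(lean)*h-np.cos(lean)*np.array([0,0,1.])
    y=s if close=='s' else np.cross(s,z)*-1
    if flip:y=-y
    x=np.cross(y,z); return np.c_[x,y,z]
def T(Rm,p):
    M=np.eye(4);M[:3,:3]=Rm;M[:3,3]=p;return M
def cur(st=None):
    st=st or arm.get_state();return T(R.from_euler('xyz',st['tool_rot']).as_matrix(),st['tcp_pos'])
def rows(A,B,n=None,vmax=.045,wmax=7.8):
    """equal rows taking A to B; prints n x (offset,twist)"""
    from scipy.linalg import logm,expm
    M=np.linalg.inv(A)@B; L=np.real(logm(M))
    if n is None:
        n=1
        while True:
            S=expm(L/n)
            if np.linalg.norm(S[:3,3])<vmax and np.degrees(R.from_matrix(S[:3,:3]).magnitude())<wmax:break
            n+=1
    S=expm(L/n);o=S[:3,3]/.15;w=np.degrees(R.from_matrix(S[:3,:3]).as_rotvec())/30
    print(n,'x',o.round(4).tolist(),w.round(4).tolist()); return B
E
python3 - <<'E'
from h import *
st=arm.get_state();p=arm.snapshot('wrist');print(np.array(p['T_tool_cam']).round(3),p['fx'])
c=cam(p,st)
A=cur(st)
for f in (0,1):
  B=T(Rlean(-.05,np.radians(25),'f',f),[0.42,0.08,0.30]);rows(A,B)
E
```

```text
[[-0.001 -0.957 -0.289  0.074]
 [ 1.    -0.001 -0.    -0.001]
 [-0.    -0.289  0.957 -0.142]
 [ 0.     0.     0.     1.   ]] 292.7057130566288
12 x [-0.2857, -0.0779, -0.0424] [-0.0614, -0.0404, 0.1822]
15 x [0.0401, -0.2627, 0.0195] [0.0361, -0.0548, -0.2472]
```

Emit:
servo_tool:
  offset:
    - [-0.2857, -0.0779, -0.0424]
    - [-0.2857, -0.0779, -0.0424]
    - [-0.2857, -0.0779, -0.0424]
    - [-0.2857, -0.0779, -0.0424]
    - [-0.2857, -0.0779, -0.0424]
    - [-0.2857, -0.0779, -0.0424]
    - [-0.2857, -0.0779, -0.0424]
    - [-0.2857, -0.0779, -0.0424]
    - [-0.2857, -0.0779, -0.0424]
    - [-0.2857, -0.0779, -0.0424]
    - [-0.2857, -0.0779, -0.0424]
    - [-0.2857, -0.0779, -0.0424]
  twist:
    - [-0.0614, -0.0404, 0.1822]
    - [-0.0614, -0.0404, 0.1822]
    - [-0.0614, -0.0404, 0.1822]
    - [-0.0614, -0.0404, 0.1822]
    - [-0.0614, -0.0404, 0.1822]
    - [-0.0614, -0.0404, 0.1822]
    - [-0.0614, -0.0404, 0.1822]
    - [-0.0614, -0.0404, 0.1822]
    - [-0.0614, -0.0404, 0.1822]
    - [-0.0614, -0.0404, 0.1822]
    - [-0.0614, -0.0404, 0.1822]
    - [-0.0614, -0.0404, 0.1822]
  gripper: 0.5

```text
time: 2.55
tcp_pos: [0.4198, 0.0785, 0.3007]
tool_rot: [2.702, -0.0, 1.517]
ft_force: [-0.2, -1.1, 0.7]
finger_gap: 0.0426
grip_force: 0.0
```

Run:
```python
from h import *
import pickle
st=arm.get_state();print(st['time'],st['tcp_pos'],st['qpos'].round(2),st['finger_gap'])
p=arm.snapshot('wrist');save(p,'w1.png',None,1.25);pickle.dump((p,st),open('w1.pkl','wb'))
for t in ['handle_center','plate_center','release_top','stage_center']:
    for r in arm.silhouettes(p,t)[:3]:
        ys,xs=np.nonzero(r['pixels']);print(t,round(r['confidence'],2),r['box'],xs.mean().round(1),ys.mean().round(1),len(xs))
```

```text
2.55 [0.41978236 0.07847867 0.30068245] [ 0.05 -0.61  2.23 -0.05  1.08  0.12] 0.04263779306722776
handle_center 0.72 [346.6, 137.9, 394.4, 250.1] 372.9 192.2 3918
plate_center 0.89 [283.3, 0.0, 332.6, 15.3] 315.1 6.5 526
plate_center 0.73 [120.3, 1.7, 222.5, 57.2] 172.4 24.0 4408
plate_center 0.47 [345.2, 135.8, 398.5, 251.2] 372.5 192.0 4028
release_top 0.8 [428.9, 259.8, 452.4, 284.1] 438.6 273.5 343
release_top 0.4 [347.9, 119.4, 548.3, 295.3] 445.6 194.6 26569
stage_center 0.76 [345.8, 136.4, 399.7, 255.5] 372.5 192.4 4122
```

View pics/w1.png

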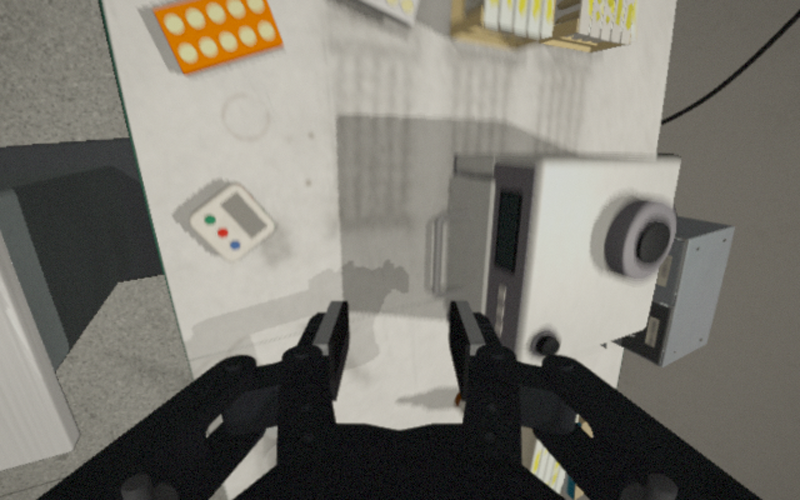

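The wrist view shows the handle at about (345,172)–(345,234) in native pixels, the release at (436,276) and the reader's top face front edge at x≈425.

Run:
```python
from h import *
import pickle
p,st=pickle.load(open('w1.pkl','rb'));c=cam(p,st)
u=lambda l:[(x/1.25,y/1.25) for x,y in l]
print('handle z.055',onz(c,u([(432,215),(432,293)]),.055).round(4))
print('top edge .16',onz(c,u([(540,162),(521,360)]),.16).round(4))
print('btn .173',onz(c,[(438.6-2,273.5)],.173).round(4), 'plate corner',onz(c,u([(415,25),(418,10)]),.03).round(3))
s=cam(arm.snapshot('scene'))
print(tri(c,u([(432,215),(432,293),(545,343)]),s,[(x/2.5+180,y/2.5+120) for x,y in [(362,212),(440,292),(498,175)]]).round(4))
B=T(Rlean(-.05,np.radians(25),'f'),np.array([.585,0,.055])-0.10*Rlean(-.05,np.radians(25),'f')[:,2]);print(B[:3,3]);rows(cur(),B)
```

```text
handle z.055 [[ 0.5779  0.0562  0.055 ]
 [ 0.5754 -0.0458  0.055 ]]
top edge .16 [[ 0.6396  0.1195  0.16  ]
 [ 0.6315 -0.1027  0.16  ]]
btn .173 [[ 0.654  -0.0787  0.173 ]] plate corner [[0.577 0.265 0.03 ]
 [0.581 0.281 0.03 ]]
[[ 0.5873  0.0534  0.0469  0.0083]
 [ 0.6056 -0.0722  0.0073  0.0055]
 [ 0.6626 -0.0862  0.1671  0.0041]]
[0.54279099 0.00211221 0.14563078]
5 x [-0.0966, 0.0653, 0.258] [0.0002, -0.0004, 0.0003]
```

Emit:
servo_tool:
  offset:
    - [-0.0966, 0.056, 0.255]
    - [-0.0966, 0.056, 0.255]
    - [-0.0966, 0.056, 0.255]
    - [-0.0966, 0.056, 0.255]
    - [-0.0966, 0.056, 0.255]
    - [0, 0, 0]
  twist:
    - [0, 0, 0]
    - [0, 0, 0]
    - [0, 0, 0]
    - [0, 0, 0]
    - [0, 0, 0]
    - [0, 0, 0]

```text
time: 3.45
tcp_pos: [0.5332, 0.0025, 0.1363]
tool_rot: [2.72, -0.001, 1.522]
ft_force: [-0.5, 0.1, -0.9]
finger_gap: 0.0432
grip_force: 0.0
```

Run:
```python
from h import *
import pickle
st=arm.get_state();print(st['time'],st['tcp_pos'],st['qpos'].round(2),st['finger_gap'])
p=arm.snapshot('wrist');save(p,'w2.png',None,1.25);pickle.dump((p,st),open('w2.pkl','wb'))
for t in ['handle_center']:
    for r in arm.silhouettes(p,t)[:3]:
        ys,xs=np.nonzero(r['pixels']);print(t,round(r['confidence'],2),r['box'],xs.mean().round(1),ys.mean().round(1),len(xs))
```

```text
3.45 [0.53318282 0.00249649 0.13625137] [-0.15 -0.11  2.2   0.07  0.63 -0.15] 0.04315191221997376
handle_center 0.57 [331.6, 71.1, 425.1, 275.1] 380.1 166.6 13228
```

View pics/w2.png

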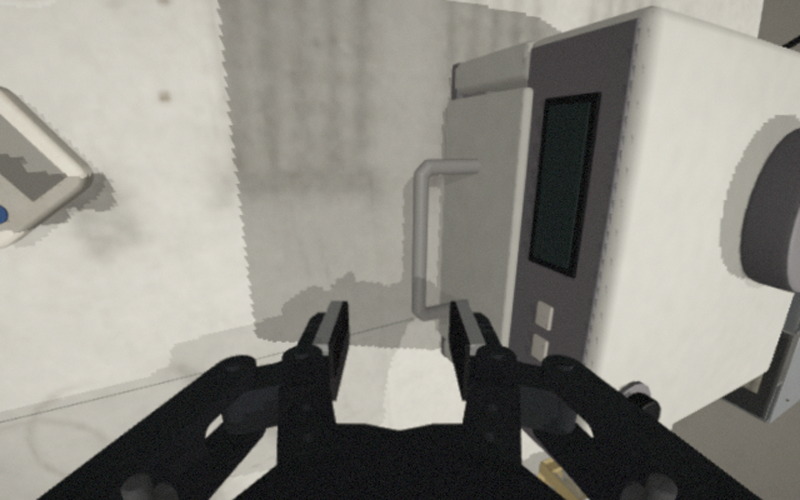

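Here the bar's axis is at x≈421 px from y≈162 to 318 (in the 800 px picture), with both corners visible.

Run:
```python
from h import *
import pickle
p,st=pickle.load(open('w2.pkl','rb'));c=cam(p,st)
p1,st1=pickle.load(open('w1.pkl','rb'));c1=cam(p1,st1)
u=lambda l:[(x/1.25,y/1.25) for x,y in l]
H=onz(c,u([(421,162),(421,318)]),.055);print(H.round(4),np.linalg.norm(H[0]-H[1]))
print('tri',tri(c1,u([(433,215),(433,293)]),c,u([(421,162),(421,318)])).round(4))
print('panel top edge .097',onz(c,u([(530,90),(508,340)]),.097).round(4))
print('top edge .16',onz(c,u([(650,20),(585,360)]),.16).round(4))
m=H.mean(0);yaw=np.arctan2(-(H[0]-H[1])[0],(H[0]-H[1])[1]);print(m,np.degrees(yaw))
Rm=Rlean(-.04,np.radians(25),'f')
B=T(Rm,m+.012*Rm[:,2]);print(B[:3,3]);rows(cur(),B)
```

```text
[[ 0.5876  0.0594  0.055 ]
 [ 0.5842 -0.0504  0.055 ]] 0.10983725789956221
tri [[ 0.5785  0.0591  0.0641  0.0082]
 [ 0.5923 -0.0607  0.0332  0.0065]]
panel top edge .097 [[ 0.6354  0.0976  0.097 ]
 [ 0.6285 -0.0591  0.097 ]]
top edge .16 [[ 0.6383  0.1176  0.16  ]
 [ 0.6234 -0.0352  0.16  ]]
[0.58590298 0.00446928 0.055     ] -1.7917395481952823
[0.59097035 0.00426648 0.04412431]
3 x [0.0081, 0.0219, 0.2499] [-0.0031, 0.0017, -0.005]
```

Emit:
servo_tool:
  offset:
    - [0.004, 0.011, 0.125]
    - [0.004, 0.011, 0.125]
    - [0.004, 0.011, 0.125]
    - [0.004, 0.011, 0.125]
    - [0.004, 0.011, 0.125]
    - [0.004, 0.011, 0.125]
    - [0, 0, 0]
  twist:
    - [-0.002, 0.001, -0.002]
    - [-0.002, 0.001, -0.002]
    - [-0.002, 0.001, -0.002]
    - [-0.002, 0.001, -0.002]
    - [-0.002, 0.001, -0.002]
    - [-0.002, 0.001, -0.002]
    - [0, 0, 0]
  gripper: 0.4

```text
time: 4.25
tcp_pos: [0.5928, 0.0042, 0.0475]
tool_rot: [2.698, -0.0, 1.53]
ft_force: [0.7, -0.7, -0.2]
finger_gap: 0.0345
grip_force: 0.0
```

Emit:
servo_tool:
  offset:
    - [0, 0, 0]
    - [0, 0, 0]
    - [0, 0, 0]
    - [0, 0, 0]
    - [0, 0, 0]
    - [0, 0, 0]
  twist:
    - [0, 0, 0]
    - [0, 0, 0]
    - [0, 0, 0]
    - [0, 0, 0]
    - [0, 0, 0]
    - [0, 0, 0]
  gripper: 0

```text
time: 4.85
tcp_pos: [0.5891, 0.004, 0.0467]
tool_rot: [2.704, -0.002, 1.528]
ft_force: [-6.2, 2.1, 2.9]
finger_gap: 0.0072
grip_force: 58.7
```

Run:
```python
from h import *
st=arm.get_state();print(st)
d=np.array([-np.cos(-.04),-np.sin(-.04),0]);print(cur(st)[:3,:3].T@d/.15*.01,'per 10mm')
```

```text
{'time': 4.85, 'qpos': array([-0.13322399,  0.18076888,  2.12345571,  0.10219505,  0.40336133,
       -0.17569331]), 'joint_velocities': array([0.00139166, 0.00066365, 0.00021196, 0.00115791, 0.00166118,
       0.00083357]), 'joint_torque': array([ -1.17335144, -30.86863518, -26.65111005,  -0.081371  ,
        -3.16134319,  -0.09752777]), 'tcp_pos': array([0.58912747, 0.00397436, 0.04673946]), 'tool_rot': array([ 2.70398533e+00, -1.74219146e-03,  1.52848068e+00]), 'ft_force': array([-6.15394644,  2.1433817 ,  2.85353005]), 'ft_torque': array([0.3571291 , 1.08259564, 0.04824775]), 'grip_force': 58.6585932970047, 'finger_gap': 0.0072066831155293935}
[-0.00015438 -0.06038427 -0.02825173] per 10mm
```

Emit:
servo_tool:
  offset:
    - [0, -0.0362, -0.017]
    - [0, -0.0362, -0.017]
    - [0, -0.0362, -0.017]
    - [0, -0.0362, -0.017]
    - [0, -0.0362, -0.017]
    - [0, -0.0362, -0.017]
    - [0, -0.0362, -0.017]
    - [0, -0.0362, -0.017]
    - [0, -0.0362, -0.017]
    - [0, -0.0362, -0.017]
    - [0, -0.0362, -0.017]
    - [0, 0, 0]
  twist:
    - [0, 0, 0]
    - [0, 0, 0]
    - [0, 0, 0]
    - [0, 0, 0]
    - [0, 0, 0]
    - [0, 0, 0]
    - [0, 0, 0]
    - [0, 0, 0]
    - [0, 0, 0]
    - [0, 0, 0]
    - [0, 0, 0]
    - [0, 0, 0]

```text
time: 6.05
tcp_pos: [0.5251, 0.0073, 0.0468]
tool_rot: [2.699, -0.003, 1.528]
ft_force: [4.3, 7.8, -7.6]
finger_gap: 0.007
grip_force: 59.8
```

Emit:
servo_tool:
  offset:
    - [0, -0.0181, -0.0085]
    - [0, -0.0181, -0.0085]
    - [0, 0, 0]
  twist:
    - [0, 0, 0]
    - [0, 0, 0]
    - [0, 0, 0]

```text
time: 6.35
tcp_pos: [0.519, 0.0077, 0.0468]
tool_rot: [2.7, -0.003, 1.528]
ft_force: [0.6, 8.7, -5.3]
finger_gap: 0.0073
grip_force: 60.3
```

Emit:
servo_tool:
  offset:
    - [0, -0.0121, -0.0057]
    - [0, -0.0121, -0.0057]
    - [0, 0, 0]
  twist:
    - [0, 0, 0]
    - [0, 0, 0]
    - [0, 0, 0]

```text
time: 6.65
tcp_pos: [0.5156, 0.0078, 0.0469]
tool_rot: [2.698, -0.003, 1.528]
ft_force: [6.6, 9.7, -9.3]
finger_gap: 0.0076
grip_force: 59.6
```

Emit:
servo_tool:
  offset:
    - [0, -0.0121, -0.0057]
    - [0, 0, 0]
    - [0, 0, 0]
  twist:
    - [0, 0, 0]
    - [0, 0, 0]
    - [0, 0, 0]

```text
time: 6.95
tcp_pos: [0.5154, 0.0078, 0.0469]
tool_rot: [2.695, -0.003, 1.527]
ft_force: [20.9, 11.8, -26.2]
finger_gap: 0.0075
grip_force: 59.3
```

Emit:
servo_tool:
  offset:
    - [0, 0, 0]
    - [0, 0, 0]
    - [0, 0, 0]
    - [0, 0, 0]
  twist:
    - [0, 0, 0]
    - [0, 0, 0]
    - [0, 0, 0]
    - [0, 0, 0]
  gripper: 0.4

```text
time: 7.35
tcp_pos: [0.5146, 0.0057, 0.0475]
tool_rot: [2.697, 0.0, 1.528]
ft_force: [-0.1, 0.3, 0.0]
finger_gap: 0.0345
grip_force: 0.0
```

Emit:
servo_tool:
  offset:
    - [0, 0, -0.12]
    - [0, 0, -0.25]
    - [0, 0, -0.25]
    - [0, 0, -0.25]
    - [0, 0, -0.25]
    - [0.27, 0.1, -0.1]
    - [0.27, 0.1, -0.1]
    - [0.27, 0.1, -0.1]
    - [0.27, 0.1, -0.1]
    - [0.27, 0.1, -0.1]
    - [0, 0, 0]
  twist:
    - [0, 0, 0]
    - [0, 0, 0]
    - [0, 0, 0]
    - [0, 0, 0]
    - [0, 0, 0]
    - [0, 0, 0]
    - [0, 0, 0]
    - [0, 0, 0]
    - [0, 0, 0]
    - [0, 0, 0]
    - [0, 0, 0]
  gripper: 1

```text
time: 8.45
tcp_pos: [0.4889, 0.2147, 0.3034]
tool_rot: [2.691, -0.005, 1.534]
ft_force: [0.6, 0.4, 0.5]
finger_gap: 0.0856
grip_force: 0.0
```

Run:
```python
from h import *
import pickle
st=arm.get_state();print(st['time'],st['tcp_pos'],st['qpos'].round(2),st['finger_gap'])
p=arm.snapshot('wrist');save(p,'w3.png',None,1.25);pickle.dump((p,st),open('w3.pkl','wb'))
for t in ['plate_center','handle_center','stage_center','jaw']:
    for r in arm.silhouettes(p,t)[:3]:
        ys,xs=np.nonzero(r['pixels']);print(t,round(r['confidence'],2),r['box'],xs.mean().round(1),ys.mean().round(1),len(xs))
```

```text
8.45 [0.48887594 0.21466031 0.30335827] [ 0.38 -0.29  2.02 -0.21  1.    0.5 ] 0.0855527974273383
plate_center 0.81 [210.4, 55.9, 292.7, 120.3] 252.3 92.3 3548
plate_center 0.71 [79.3, 107.1, 182.3, 177.4] 131.2 141.7 4345
handle_center 0.7 [263.2, 230.6, 353.1, 340.5] 312.4 283.3 6926
stage_center 0.7 [266.5, 231.3, 353.0, 344.0] 312.3 283.4 6801
```

View pics/w3.png

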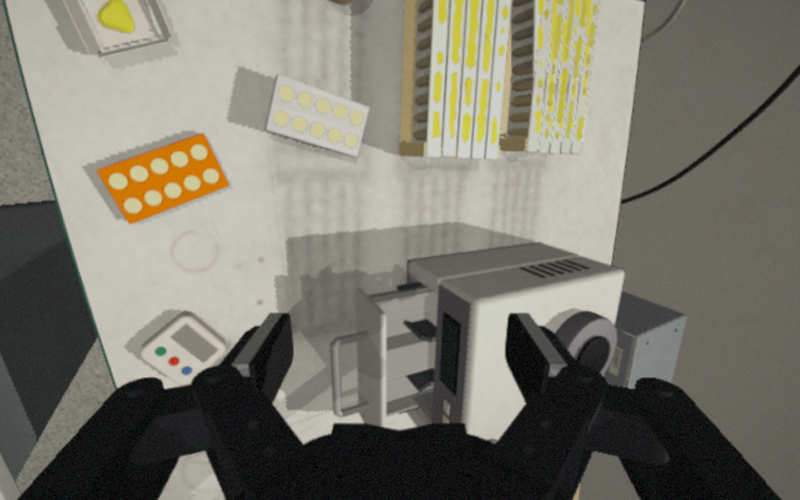

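Picture: drawer locked out, handle at (337,340–415), stage with dark side stops at (420,325) and (420,380). The silver plate's wells span (287,93)–(351,143), centre ≈(319,118), in 800 px coordinates; the native centre is (252,92).

Run:
```python
from h import *
import pickle
p,st=pickle.load(open('w3.pkl','rb'));c=cam(p,st)
u=lambda l:[(x/1.25,y/1.25) for x,y in l]
W=onz(c,u([(287,93),(357,117),(281,118),(351,143)]),.035);print(W.round(4),np.linalg.norm(W[1]-W[0]),np.linalg.norm(W[2]-W[0]))
a=W[1]+W[3]-W[0]-W[2];print('plate c',W.mean(0),'yaw',np.degrees(np.arctan2(a[1],a[0])))
d=cam(arm.snapshot('side'));print(proj(d,W.mean(0)), tri(c,u([(319,118)]),d,[(311/2.7+190,402/2.7+130)]))
Rm=Rlean(-.04,np.radians(25),'f');rows(cur(),T(Rm,[.555,-.014,.2]))
```

```text
[[0.5003 0.3338 0.035 ]
 [0.572  0.3098 0.035 ]
 [0.4917 0.3104 0.035 ]
 [0.5631 0.2829 0.035 ]] 0.07558510849613449 0.02492280547141601
plate c [0.53175937 0.30923458 0.035     ] yaw -19.802691699347506
[[304.93469659 278.33374375]] [[5.30812792e-01 3.09651306e-01 3.30297459e-02 3.12729740e-04]]
6 x [-0.2432, 0.0335, 0.1346] [0.0014, 0.001, -0.0014]
```

Emit:
servo_tool:
  offset:
    - [-0.2432, 0.0335, 0.1346]
    - [-0.2432, 0.0335, 0.1346]
    - [-0.2432, 0.0335, 0.1346]
    - [-0.2432, 0.0335, 0.1346]
    - [-0.2432, 0.0335, 0.1346]
    - [-0.2432, 0.0335, 0.1346]
    - [0, 0, 0]
    - [0, 0, 0]
  twist:
    - [0, 0, 0]
    - [0, 0, 0]
    - [0, 0, 0]
    - [0, 0, 0]
    - [0, 0, 0]
    - [0, 0, 0]
    - [0, 0, 0]
    - [0, 0, 0]

```text
time: 9.55
tcp_pos: [0.555, -0.0142, 0.2003]
tool_rot: [2.701, -0.001, 1.523]
ft_force: [0.4, -0.1, 0.8]
finger_gap: 0.0853
grip_force: 0.0
```

Run:
```python
from h import *
import pickle
st=arm.get_state();print(st['time'],st['tcp_pos'],st['qpos'].round(2),st['finger_gap'])
p=arm.snapshot('wrist');save(p,'w4.png',None,1.25);pickle.dump((p,st),open('w4.pkl','wb'))
```

```text
9.55 [ 0.55496037 -0.01419788  0.20028366] [-0.18 -0.16  2.12  0.09  0.75 -0.19] 0.08528159992803563
```

View pics/w4.png

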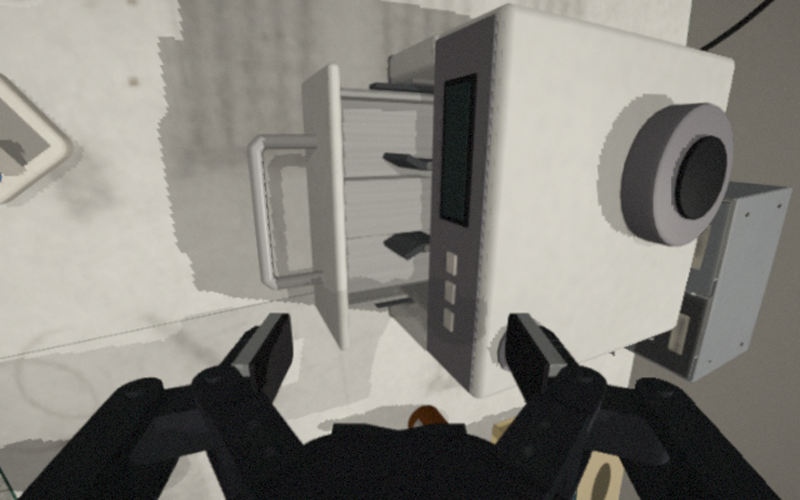

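Picture: panel top edge inner side (341,68)–(348,346), bar (257,140)–(268,287), stage's left edge (344,178), side stops' lead-ins at (387,157) and (387,243), head front lower edge (433,100)–(428,340).

Run:
```python
from h import *
import pickle
p,st=pickle.load(open('w4.pkl','rb'));c=cam(p,st)
u=lambda l:[(x/1.25,y/1.25) for x,y in l]
def f(n,l,z):
    W=onz(c,u(l),z);d=W[0]-W[1];print(n,W.round(4).tolist(),'len',np.linalg.norm(d).round(4),'mid',W.mean(0).round(4),'yaw',np.degrees(np.arctan2(-d[0],d[1])).round(2))
f('panel inner',[(341,68),(348,346)],.097)
f('panel outer',[(331,67),(341,348)],.097)
f('bar',[(257,137),(268,290)],.055)
f('head edge',[(434,90),(428,350)],.085)
f('leadins',[(385,156),(385,243)],.071)
f('top edge',[(508,8),(480,395)],.16)
print('stage edge', onz(c,u([(344,178),(425,177)]),.055).round(4))
# predicted
for yaw in (-.04,):
  h=np.array([np.cos(yaw),np.sin(yaw),0]);s=np.array([-h[1],h[0],0]);o=np.array([.5147,.0075,0])
  for n,X in {'barL':o+47*s*.001+[0,0,.055],'barR':o-47*s*.001+[0,0,.055],'stageL':o+.05*h+.023*s+[0,0,.055],'stageR':o+.05*h-.023*s+[0,0,.055],'panL':o+.05*h+.098*s+[0,0,.097],'panR':o+.05*h-.098*s+[0,0,.097]}.items(): print(n,(proj(c,X)*1.25).round(1))
```

```text
panel inner [[0.5703, 0.1001, 0.097], [0.5578, -0.088, 0.097]] len 0.1885 mid [0.5641 0.0061 0.097 ] yaw -3.8
panel outer [[0.5642, 0.1005, 0.097], [0.5524, -0.088, 0.097]] len 0.1889 mid [0.5583 0.0063 0.097 ] yaw -3.57
bar [[0.5203, 0.063, 0.055], [0.5113, -0.0482, 0.055]] len 0.1115 mid [0.5158 0.0074 0.055 ] yaw -4.61
head edge [[0.6419, 0.0892, 0.085], [0.632, -0.122, 0.085]] len 0.2115 mid [ 0.6369 -0.0164  0.085 ] yaw -2.67
leadins [[0.607, 0.0448, 0.071], [0.603, -0.0223, 0.071]] len 0.0672 mid [0.605  0.0113 0.071 ] yaw -3.47
top edge [[0.6428, 0.121, 0.16], [0.6313, -0.1154, 0.16]] len 0.2367 mid [0.637  0.0028 0.16  ] yaw -2.77
stage edge [[0.5788 0.0297 0.055 ]
 [0.6494 0.0241 0.055 ]]
barL [[253.3 150.3]]
barR [[268.3 279. ]]
stageL [[327.2 181.3]]
stageR [[331.  240.3]]
panL [[337.7  61.9]]
panR [[352.2 350.1]]
```

Run:
```python
from h import *
A=cur();B=A.copy();B[:3,3]=[.42,.12,.32];rows(A,B)
y=np.radians(-19.8);th=np.radians(42);h=np.array([np.cos(y),np.sin(y),0])
Rm=Rlean(y,th,'s');G=np.array([.5312,.3092,.027])-.008*h
C=T(Rm,G+(.015-.12)*Rm[:,2]);print('pre',C[:3,3]);rows(B,C)
from scipy.spatial.transform import Slerp
```

```text
5 x [0.1692, -0.1026, -0.2237] [0.0, -0.0, -0.0]
pre [0.45756788 0.33570919 0.10503021]
10 x [0.1775, 0.0447, 0.1115] [-0.0177, -0.0662, -0.2493]
```

Emit:
servo_tool:
  offset:
    - [0.1692, -0.1026, -0.2237]
    - [0.1692, -0.1026, -0.2237]
    - [0.1692, -0.1026, -0.2237]
    - [0.1692, -0.1026, -0.2237]
    - [0.1692, -0.1026, -0.2237]
  twist:
    - [0, 0, 0]
    - [0, 0, 0]
    - [0, 0, 0]
    - [0, 0, 0]
    - [0, 0, 0]

```text
time: 10.1
tcp_pos: [0.4185, 0.1221, 0.322]
tool_rot: [2.696, -0.001, 1.528]
ft_force: [1.1, 0.1, 0.6]
finger_gap: 0.0851
grip_force: 0.0
```

Emit:
servo_tool:
  offset:
    - [0.1775, 0.0447, 0.1115]
    - [0.1775, 0.0447, 0.1115]
    - [0.1775, 0.0447, 0.1115]
    - [0.1775, 0.0447, 0.1115]
    - [0.1775, 0.0447, 0.1115]
    - [0.1775, 0.0447, 0.1115]
    - [0.1775, 0.0447, 0.1115]
    - [0.1775, 0.0447, 0.1115]
    - [0.1775, 0.0447, 0.1115]
    - [0.1775, 0.0447, 0.1115]
    - [0, 0, 0]
    - [0, 0, 0]
  twist:
    - [-0.0177, -0.0662, -0.2493]
    - [-0.0177, -0.0662, -0.2493]
    - [-0.0177, -0.0662, -0.2493]
    - [-0.0177, -0.0662, -0.2493]
    - [-0.0177, -0.0662, -0.2493]
    - [-0.0177, -0.0662, -0.2493]
    - [-0.0177, -0.0662, -0.2493]
    - [-0.0177, -0.0662, -0.2493]
    - [-0.0177, -0.0662, -0.2493]
    - [-0.0177, -0.0662, -0.2493]
    - [0, 0, 0]
    - [0, 0, 0]

```text
time: 11.3
tcp_pos: [0.4566, 0.3369, 0.1052]
tool_rot: [-3.141, 0.734, 2.8]
ft_force: [0.1, 0.3, 1.0]
finger_gap: 0.0853
grip_force: 0.0
```

Run:
```python
from h import *
import pickle
st=arm.get_state();print(st['time'],st['tcp_pos'],st['qpos'].round(2),st['finger_gap'])
p=arm.snapshot('wrist');save(p,'w5.png',None,1.25);pickle.dump((p,st),open('w5.pkl','wb'))
for r in arm.silhouettes(p,'plate_center')[:3]:
        ys,xs=np.nonzero(r['pixels']);print(round(r['confidence'],2),r['box'],xs.mean().round(1),ys.mean().round(1),len(xs))
```

```text
11.3 [0.45659365 0.33685773 0.10524734] [ 0.85  0.21  2.07 -0.99  0.84  0.31] 0.08534630391637635
0.77 [283.2, 164.1, 352.7, 231.2] 320.0 197.3 4391
0.56 [35.6, 0.5, 246.9, 137.2] 144.1 59.6 15633
```

View pics/w5.png

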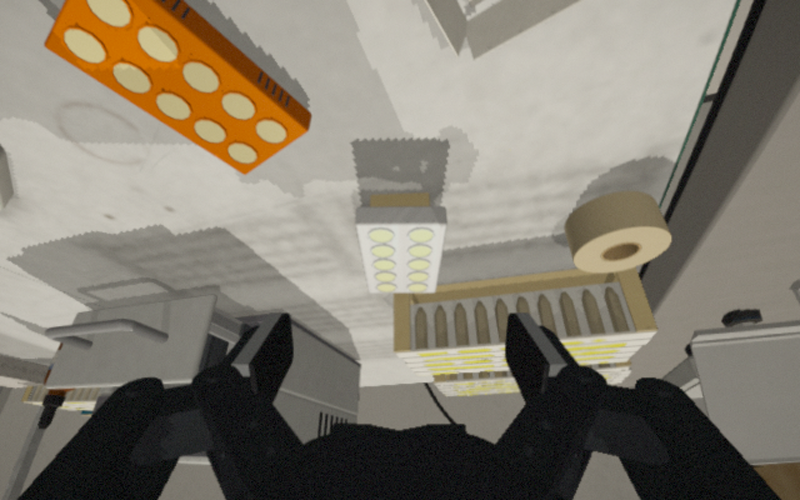

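Picture: plate centred ahead between the fingers, wells (382,236),(421,235) near and (386,287),(414,287) far; aligned.

Run:
```python
from h import *
import pickle
p,st=pickle.load(open('w5.pkl','rb'));c=cam(p,st)
u=lambda l:[(x/1.25,y/1.25) for x,y in l]
W=onz(c,u([(382,236),(386,287),(421,235.5),(414.5,287)]),.035);print(W.round(4),np.linalg.norm(W[1]-W[0]),np.linalg.norm(W[2]-W[0]))
a=W[1]+W[3]-W[0]-W[2];print('plate c',W.mean(0),'yaw',np.degrees(np.arctan2(a[1],a[0])))
print((proj(c,[.5312,.3092,.035])*1.25).round(1))
y=np.radians(-19.8);th=np.radians(42);h=np.array([np.cos(y),np.sin(y),0])
Rm=Rlean(y,th,'s');G=np.array([W.mean(0)[0]/2+.5312/2,W.mean(0)[1]/2+.3092/2,.027])-.008*h
C=T(Rm,G+.015*Rm[:,2]);print(C[:3,3]);rows(cur(),C,6)
```

```text
[[0.4922 0.312  0.035 ]
 [0.5623 0.2873 0.035 ]
 [0.4999 0.3352 0.035 ]
 [0.57   0.3088 0.035 ]] 0.07438890177325305 0.02447618504288412
plate c [0.53108734 0.31082222 0.035     ] yaw -20.039061246002504
[[398.7 265. ]]
[0.5330602  0.30932111 0.01585283]
6 x [0.0029, -0.0017, 0.1351] [0.0015, 0.001, -0.0004]
```

Emit:
servo_tool:
  offset:
    - [0.003, -0.0017, 0.135]
    - [0.003, -0.0017, 0.135]
    - [0.003, -0.0017, 0.135]
    - [0.003, -0.0017, 0.135]
    - [0.003, -0.0017, 0.135]
    - [0.003, -0.0017, 0.135]
    - [0, 0, 0]
    - [0, 0, 0]
  twist:
    - [0, 0, 0]
    - [0, 0, 0]
    - [0, 0, 0]
    - [0, 0, 0]
    - [0, 0, 0]
    - [0, 0, 0]
    - [0, 0, 0]
    - [0, 0, 0]

```text
time: 12.2
tcp_pos: [0.533, 0.3144, 0.0254]
tool_rot: [-3.133, 0.712, 2.794]
ft_force: [0.5, -0.2, -0.2]
finger_gap: 0.0854
grip_force: 0.0
```

Emit:
servo_tool:
  offset:
    - [0, 0, 0]
    - [0, 0, 0]
    - [0, 0, 0]
    - [0, 0, 0]
    - [0, 0, 0]
    - [0, 0, 0]
  twist:
    - [0, 0, 0]
    - [0, 0, 0]
    - [0, 0, 0]
    - [0, 0, 0]
    - [0, 0, 0]
    - [0, 0, 0]
  gripper: 0.3

```text
time: 12.8
tcp_pos: [0.5316, 0.3147, 0.0245]
tool_rot: [-3.13, 0.712, 2.798]
ft_force: [-4.2, -0.5, 7.1]
finger_gap: 0.0539
grip_force: 63.7
```

Run:
```python
from h import *
st=arm.get_state();print(st['time'],st['tcp_pos'],st['qpos'].round(2),st['finger_gap'],st['grip_force'],st['ft_force'])
A=cur(st);B=A.copy();B[2,3]+=.18;print(rows(A,B)[:3,3])
# lift to transit above, heading to drawer yaw -.06 with plate dip later
yaw=-.06;Rm=Rlean(yaw,np.radians(42),'s');C=T(Rm,[.47,.02,.26]);rows(B,C)
```

```text
12.8 [0.53164803 0.31469611 0.02451568] [ 0.7   0.42  1.99 -1.13  0.69  0.37] 0.05391196043965187 63.74541163444519 [-4.22926065 -0.46011134  7.07605336]
4 x [-0.196, -0.0027, -0.2271] [0.0, -0.0, 0.0]
[0.53164803 0.31469611 0.20451568]
7 x [-0.0383, -0.2879, -0.0349] [-0.0543, -0.0061, -0.0579]
```

Emit:
servo_tool:
  offset:
    - [0, 0, 0]
    - [0, 0, 0]
    - [0, 0, 0]
    - [0, 0, 0]
    - [0, 0, 0]
    - [0, 0, -0.15]
    - [0, 0, -0.15]
    - [0, 0, -0.15]
    - [0, 0, -0.15]
    - [0, 0, 0]
    - [0, 0, 0]
  twist:
    - [0, 0, 0]
    - [0, 0, 0]
    - [0, 0, 0]
    - [0, 0, 0]
    - [0, 0, 0]
    - [0, 0, 0]
    - [0, 0, 0]
    - [0, 0, 0]
    - [0, 0, 0]
    - [0, 0, 0]
    - [0, 0, 0]
  gripper: 1

```text
time: 13.9
tcp_pos: [0.4769, 0.3352, 0.0916]
tool_rot: [-3.13, 0.71, 2.798]
ft_force: [0.2, 0.1, 0.4]
finger_gap: 0.085
grip_force: 0.0
```

Run:
```python
from h import *
import pickle
st=arm.get_state();print(st['time'],st['tcp_pos'],st['tool_rot'],st['qpos'].round(2),st['finger_gap'])
p=arm.snapshot('wrist');pickle.dump((p,st),open('w6.pkl','wb'));c=cam(p,st);c5=cam(*pickle.load(open('w5.pkl','rb')))
s=arm.snapshot('side');save(s,'s6.png',(270,250,400,320),5)
for r in arm.silhouettes(p,'plate_center')[:2]:
    ys,xs=np.nonzero(r['pixels']);print(r['confidence'],r['box'],onz(c,[(xs.mean(),ys.mean())],.033))
# reference: same detector method in w5
print('w5 same',onz(c5,[(320.0,197.3)],.033))
y=np.radians(-19.8);th=np.radians(36);h=np.array([np.cos(y),np.sin(y),0])
Rm=Rlean(y,th,'s');G=np.array([.5311,.310,.027])-.016*h
C=T(Rm,G+(.015-.07)*Rm[:,2]);D=T(Rm,G+.015*Rm[:,2]);print(C[:3,3],D[:3,3]);rows(cur(st),C);rows(C,D,5)
```

```text
13.9 [0.47687093 0.33517587 0.09158719] [-3.12992328  0.71039195  2.79821457] [ 0.81  0.25  2.03 -0.98  0.81  0.27] 0.08504013745401112
0.58 [0.1, 0.3, 230.4, 132.3] [[0.37284947 0.28148785 0.033     ]]
0.27 [13.6, 243.3, 187.8, 322.5] [[ 0.6092636 -0.0527661  0.033    ]]
w5 same [[0.51100247 0.31733192 0.033     ]]
[0.48562894 0.32637059 0.07149593] [0.52434145 0.31243323 0.01486475]
1 x [0.0307, -0.0339, 0.1507] [-0.0197, 0.1568, 0.0024]
5 x [-0.0, 0.0, 0.0933] [-0.0, -0.0, 0.0]
```

View pics/s6.png

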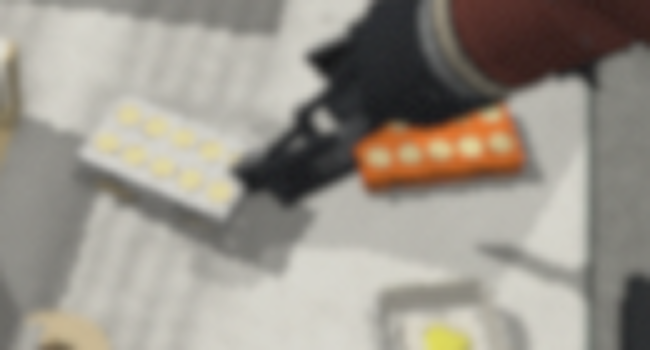

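Picture: plate still flat on its spacers (wells from (108,143) to (222,190) in the 5x crop), perhaps shifted slightly.

Run:
```python
from h import *
s=cam(arm.snapshot('side'));v=lambda l:[(x/5+270,y/5+250) for x,y in l]
W=onz(s,v([(108,143),(135,155),(162,167),(191,179),(222,190),(130,115),(156,127),(184,138),(213,150)]),.035);print(W.round(4))
print((W[2]+W[7])/2, np.degrees(np.arctan2(*(W[0]-W[4])[[1,0]])),np.degrees(np.arctan2(*(W[5]-W[8])[[1,0]])))
print(onz(s,[(311/2.7+190,402/2.7+130)],.035))
```

```text
[[0.5709 0.3158 0.035 ]
 [0.5534 0.3226 0.035 ]
 [0.5361 0.3293 0.035 ]
 [0.5178 0.3358 0.035 ]
 [0.4987 0.3413 0.035 ]
 [0.5618 0.2925 0.035 ]
 [0.5447 0.2996 0.035 ]
 [0.5267 0.3057 0.035 ]
 [0.5082 0.3124 0.035 ]]
[0.53139205 0.31748188 0.035     ] -19.397714954511923 -20.334351714665992
[[0.53068164 0.31123761 0.035     ]]
```

Run:
```python
from h import *
st=arm.get_state()
y=np.radians(-19.7);th=np.radians(36);h=np.array([np.cos(y),np.sin(y),0])
Rm=Rlean(y,th,'s');G=np.array([.5313,.3155,.027])-.016*h
C=T(Rm,G+(.015-.07)*Rm[:,2]);D=T(Rm,G+.015*Rm[:,2]);print(C[:3,3],D[:3,3]);rows(cur(st),C,2);rows(C,D,5)
```

```text
[0.48580043 0.3317912  0.07149593] [0.52453721 0.31792143 0.01486475]
2 x [0.0156, 0.0041, 0.0678] [-0.0136, 0.0773, 0.0004]
5 x [0.0, -0.0, 0.0933] [-0.0, -0.0, 0.0]
```

Emit:
servo_tool:
  offset:
    - [0.0156, 0.004, 0.068]
    - [0.0156, 0.004, 0.068]
    - [0, 0, 0.0933]
    - [0, 0, 0.0933]
    - [0, 0, 0.0933]
    - [0, 0, 0.0933]
    - [0, 0, 0.0933]
    - [0, 0, 0]
    - [0, 0, 0]
  twist:
    - [-0.0136, 0.0773, 0]
    - [-0.0136, 0.0773, 0]
    - [0, 0, 0]
    - [0, 0, 0]
    - [0, 0, 0]
    - [0, 0, 0]
    - [0, 0, 0]
    - [0, 0, 0]
    - [0, 0, 0]

```text
time: 15.0
tcp_pos: [0.5246, 0.3186, 0.0154]
tool_rot: [3.141, 0.629, 2.798]
ft_force: [-0.1, -0.6, 0.3]
finger_gap: 0.0851
grip_force: 0.0
```

Run:
```python
from h import *
st=arm.get_state();print(st['time'],st['tcp_pos'],st['tool_rot'],st['qpos'].round(3),st['ft_force'])
```

```text
15.0 [0.52459039 0.31863589 0.01539995] [3.14086248 0.62858029 2.79823675] [ 0.681  0.407  1.985 -0.993  0.643  0.243] [-0.05718748 -0.56265025  0.25221261]
```

Reached, with joint 4 clear of its limit. Grip and lift.

Emit:
servo_tool:
  offset:
    - [0, 0, 0]
    - [0, 0, 0]
    - [0, 0, 0]
    - [0, 0, 0]
    - [0, 0, 0]
    - [0, 0, 0]
  twist:
    - [0, 0, 0]
    - [0, 0, 0]
    - [0, 0, 0]
    - [0, 0, 0]
    - [0, 0, 0]
    - [0, 0, 0]
  gripper: 0.3

```text
time: 15.6
tcp_pos: [0.5251, 0.3198, 0.0172]
tool_rot: [3.138, 0.63, 2.798]
ft_force: [-2.9, 1.9, 5.5]
finger_gap: 0.0548
grip_force: 64.0
```

Run:
```python
from h import *
st=arm.get_state();print(st['time'],st['tcp_pos'],st['tool_rot'],st['finger_gap'],st['grip_force'],st['ft_force'])
A=cur(st)
Pc=T(Rlean(np.radians(-19.7),0,'s'),[.5313,.3155,.027])  # plate: x=-heading,y=side,z=down
TP=np.linalg.inv(A)@Pc; np.save('TP.npy',TP); print('plate in tool',TP[:3,3].round(4), R.from_matrix(TP[:3,:3]).as_euler('xyz',degrees=True).round(1))
B=A.copy();B[2,3]+=.18;rows(A,B)
yaw=-.06
def plate(dx,z,dip): # plate centre at dx ahead of stop_face along reader x
    h=np.array([np.cos(yaw),np.sin(yaw),0])
    o=np.array([.5645,.0080,0])
    P=T(Rlean(yaw,-np.radians(dip),'s'),o+h*dx+[0,0,z]);return P@np.linalg.inv(TP)
C=plate(-.06,.20,28);print('C',C[:3,3]);rows(B,C)
```

```text
15.6 [0.52510368 0.31980033 0.01721944] [3.13789982 0.63025831 2.79754202] 0.054786739736668706 63.97128379390196 [-2.91358068  1.90270136  5.51967915]
plate in tool [-0.0116 -0.0019 -0.0036] [ 0.3 36.1  0.1]
5 x [-0.1414, 0.0007, -0.1939] [0.0, 0.0, -0.0]
C [0.49372288 0.01421515 0.19478357]
7 x [-0.0301, -0.2914, 0.0186] [-0.0294, 0.1327, -0.072]
```

Emit:
servo_tool:
  offset:
    - [-0.1414, 0, -0.1939]
    - [-0.1414, 0, -0.1939]
    - [-0.1414, 0, -0.1939]
    - [-0.1414, 0, -0.1939]
    - [-0.1414, 0, -0.1939]
    - [0, 0, 0]
  twist:
    - [0, 0, 0]
    - [0, 0, 0]
    - [0, 0, 0]
    - [0, 0, 0]
    - [0, 0, 0]
    - [0, 0, 0]

```text
time: 16.2
tcp_pos: [0.5278, 0.3211, 0.2032]
tool_rot: [3.127, 0.636, 2.791]
ft_force: [0.5, -0.1, -0.5]
finger_gap: 0.055
grip_force: 64.2
```

Emit:
servo_tool:
  offset:
    - [-0.0301, -0.2914, 0.0186]
    - [-0.0301, -0.2914, 0.0186]
    - [-0.0301, -0.2914, 0.0186]
    - [-0.0301, -0.2914, 0.0186]
    - [-0.0301, -0.2914, 0.0186]
    - [-0.0301, -0.2914, 0.0186]
    - [-0.0301, -0.2914, 0.0186]
    - [0, 0, 0]
    - [0, 0, 0]
  twist:
    - [-0.0294, 0.1327, -0.072]
    - [-0.0294, 0.1327, -0.072]
    - [-0.0294, 0.1327, -0.072]
    - [-0.0294, 0.1327, -0.072]
    - [-0.0294, 0.1327, -0.072]
    - [-0.0294, 0.1327, -0.072]
    - [-0.0294, 0.1327, -0.072]
    - [0, 0, 0]
    - [0, 0, 0]

```text
time: 17.1
tcp_pos: [0.4923, 0.0202, 0.1929]
tool_rot: [-3.14, 0.15, 3.067]
ft_force: [0.2, -0.2, -1.8]
finger_gap: 0.0545
grip_force: 64.3
```

Run:
```python
from h import *
import pickle
st=arm.get_state();print(st['time'],st['tcp_pos'],st['tool_rot'],st['qpos'].round(2),st['finger_gap'],st['ft_force'])
p=arm.snapshot('wrist');pickle.dump((p,st),open('w7.pkl','wb'))
q=arm.snapshot('side');a=cv2.resize(p['pixels'],None,fx=.9,fy=.9);b=cv2.resize(q['pixels'][150:250,200:360],(576,360),interpolation=2)
pickle.dump(q,open('s7.pkl','wb'))
x=np.vstack([a[:, :576][:240],b]);cv2.imwrite('pics/m7.png',x[...,::-1])
```

```text
17.1 [0.49226565 0.0201518  0.19292977] [-3.14009746  0.1499887   3.06710242] [-0.1  -0.13  2.06  0.    1.07 -1.6 ] 0.05448885294508182 [ 0.18356685 -0.15874769 -1.83271548]
```

View pics/m7.png

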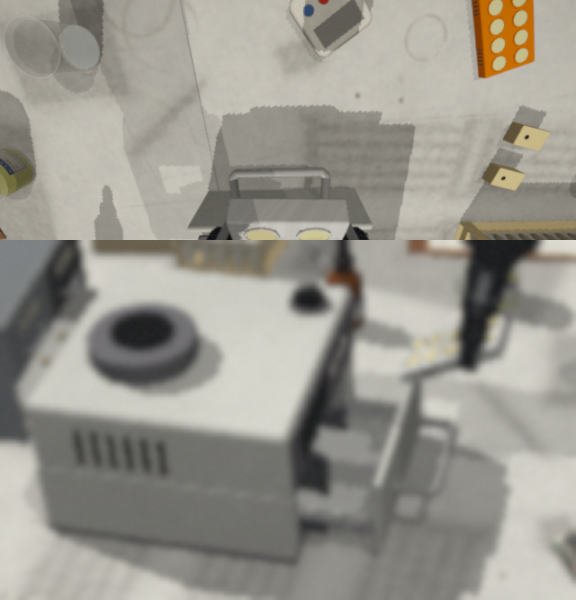

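Wrist part: the held plate (x 228–350) is level sideways, the handle bar spans (231,172)–(328,172) in the 0.9x picture. Side part: plate in the gripper, above and in front of the open drawer.

Run:
```python
from h import *
import pickle
p,st=pickle.load(open('w7.pkl','rb'));c=cam(p,st)
u=lambda l:[(x/.9,y/.9) for x,y in l]
W=onz(c,u([(231,174),(328,173)]),.055);print(W.round(4),W.mean(0),np.linalg.norm(W[0]-W[1]), np.degrees(np.arctan2(-(W[1]-W[0])[0],(W[1]-W[0])[1])))
P=onz(c,u([(190,226),(371,224)]),.097);print('panel top outer corners?',P.round(4),P.mean(0),np.linalg.norm(P[0]-P[1]),np.degrees(np.arctan2(-(P[1]-P[0])[0],(P[1]-P[0])[1])))
```

```text
[[ 0.5126 -0.045   0.055 ]
 [ 0.5195  0.0628  0.055 ]] [0.51601583 0.00887819 0.055     ] 0.10798728842298709 -3.6803159841519486
panel top outer corners? [[ 0.55   -0.0866  0.097 ]
 [ 0.5616  0.1011  0.097 ]] [0.55581164 0.0072734  0.097     ] 0.18801017956568758 -3.5180990700294474
```

```bash
cat > plan.py <<'E'
from h import *
TP=np.load('TP.npy');TP[1,3]=0;TP[:3,:3]=R.from_euler('y',36.1,degrees=True).as_matrix()
yaw=-.062;h=np.array([np.cos(yaw),np.sin(yaw),0]);o=np.array([.5645,.0065,0])
def cen(dx,z,dip): return T(Rlean(yaw,-np.radians(dip),'s'),o+h*dx+[0,0,z])@np.linalg.inv(TP)
def far(dx,z,dip):
    d=np.radians(dip);return cen(dx-.05*np.cos(d)+.007*np.sin(d),z+.05*np.sin(d)+.007*np.cos(d),dip)
def where(A=None):
    P=(cur() if A is None else A)@TP;r=P[:3,3]-o
    print('plate dx %.4f lat %.4f z %.4f dip %.1f'%(r@h,r@[-h[1],h[0],0],r[2],np.degrees(np.arcsin(P[2,0]))))
E
python3 - <<'E'
from plan import *
A=cur();where(A)
for n,B in [(None,cen(.018,.15,27)),(4,cen(.018,.105,27)),(2,cen(.026,.096,27)),(4,far(.090,.0565,27)),(2,far(.0925,.0565,26))]:
    rows(A,B,n);A=B
E
```

```text
plate dx -0.0625 lat 0.0113 z 0.1983 dip 27.5
3 x [-0.1606, -0.0242, 0.1337] [-0.0017, -0.0055, -0.0048]
4 x [0.0119, -0.0, 0.0741] [-0.0, -0.0, 0.0]
2 x [-0.0216, 0.0, 0.0338] [-0.0, -0.0, 0.0]
4 x [-0.0345, -0.0, 0.0233] [-0.0, -0.0, 0.0]
2 x [-0.0064, 0.0, 0.0041] [0.0, -0.0167, 0.0]
```

Emit:
servo_tool:
  offset:
    - [-0.1606, -0.0242, 0.1337]
    - [-0.1606, -0.0242, 0.1337]
    - [-0.1606, -0.0242, 0.1337]
    - [0, 0, 0]
    - [0, 0, 0]
  twist:
    - [-0.002, -0.0055, -0.005]
    - [-0.002, -0.0055, -0.005]
    - [-0.002, -0.0055, -0.005]
    - [0, 0, 0]
    - [0, 0, 0]

```text
time: 17.7
tcp_pos: [0.5718, 0.0073, 0.1452]
tool_rot: [3.141, 0.159, 3.082]
ft_force: [-0.2, 1.0, 0.2]
finger_gap: 0.0546
grip_force: 64.8
```

Run:
```python
from plan import *
A=cur();where(A)
for n,B in [(4,cen(.018,.105,27)),(2,cen(.026,.096,27)),(4,far(.090,.0565,27)),(2,far(.0925,.0565,26))]:
    rows(A,B,n);A=B
```

```text
plate dx 0.0182 lat 0.0012 z 0.1506 dip 27.0
4 x [0.0123, -0.002, 0.075] [0.0004, 0.0003, 0.0012]
2 x [-0.0216, 0.0, 0.0338] [-0.0, -0.0, 0.0]
4 x [-0.0345, -0.0, 0.0233] [-0.0, -0.0, 0.0]
2 x [-0.0064, 0.0, 0.0041] [0.0, -0.0167, 0.0]
```

Emit:
servo_tool:
  offset:
    - [0.0123, -0.002, 0.075]
    - [0.0123, -0.002, 0.075]
    - [0.0123, -0.002, 0.075]
    - [0.0123, -0.002, 0.075]
    - [0, 0, 0]
    - [-0.0216, 0, 0.0338]
    - [-0.0216, 0, 0.0338]
    - [0, 0, 0]
  twist:
    - [0, 0, 0.001]
    - [0, 0, 0.001]
    - [0, 0, 0.001]
    - [0, 0, 0.001]
    - [0, 0, 0]
    - [0, 0, 0]
    - [0, 0, 0]
    - [0, 0, 0]

```text
time: 18.5
tcp_pos: [0.5817, 0.0036, 0.0916]
tool_rot: [3.141, 0.162, 3.077]
ft_force: [0.5, 0.6, -2.0]
finger_gap: 0.0551
grip_force: 64.8
```

Emit:
servo_tool:
  offset:
    - [-0.0345, 0, 0.0233]
    - [-0.0345, 0, 0.0233]
    - [-0.0345, 0, 0.0233]
    - [0, 0, 0]
  twist:
    - [0, 0, 0]
    - [0, 0, 0]
    - [0, 0, 0]
    - [0, 0, 0]

```text
time: 18.9
tcp_pos: [0.5987, 0.0027, 0.0837]
tool_rot: [3.141, 0.162, 3.078]
ft_force: [-0.2, 0.8, -1.5]
finger_gap: 0.0546
grip_force: 64.8
```

Run:
```python
from plan import *
st=arm.get_state();A=cur(st);where(A);print(st['time'],st['ft_force'],st['finger_gap'])
p=arm.snapshot('side');save(p,'s8.png',(240,150,340,240),6)
for n,B in [(1,far(.090,.0565,27)),(2,far(.0925,.0565,26)),(3,far(.0957,.056,22)),(4,far(.0991,.056,16)),(4,far(.1015,.056,10)),(2,far(.1023,.056,6))]:
    rows(A,B,n);A=B
```

```text
plate dx 0.0453 lat -0.0017 z 0.0891 dip 26.8
18.9 [-0.16602558  0.82475363 -1.4800614 ] 0.05463875829095475
1 x [-0.0179, 0.0113, 0.0277] [0.0008, 0.0064, -0.0035]
2 x [-0.0064, 0.0, 0.0041] [0.0, -0.0167, 0.0]
3 x [-0.002, -0.0, 0.01] [0.0, -0.0444, 0.0]
4 x [-0.0001, 0.0, 0.01] [-0.0, -0.05, -0.0]
4 x [0.0017, -0.0, 0.01] [-0.0, -0.05, 0.0]
2 x [0.0048, 0.0, 0.0125] [0.0, -0.0667, 0.0]
```

View pics/s8.png

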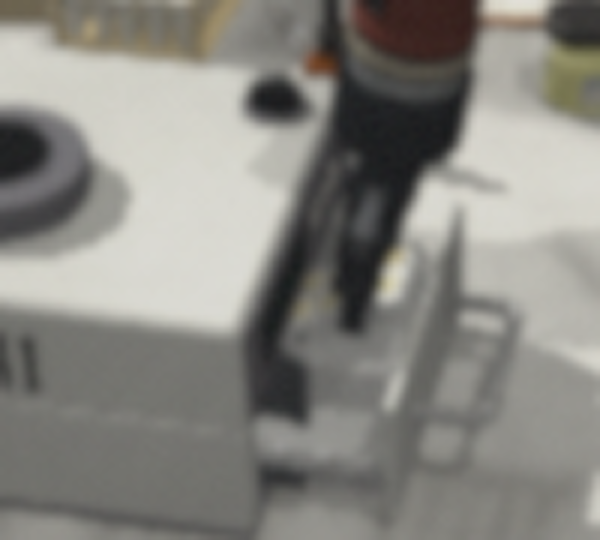

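The plate's far end is under the head and its near end inside the drawer front, with nothing touching (the last picture I may view). Continue inserting.

Emit:
servo_tool:
  offset:
    - [-0.009, 0.005, 0.0138]
    - [-0.009, 0.005, 0.0138]
    - [-0.0064, 0, 0.0041]
    - [-0.0064, 0, 0.0041]
    - [0, 0, 0]
  twist:
    - [0, 0.003, -0.002]
    - [0, 0.003, -0.002]
    - [0, -0.0167, 0]
    - [0, -0.0167, 0]
    - [0, 0, 0]

```text
time: 19.45
tcp_pos: [0.6018, 0.0037, 0.0791]
tool_rot: [-3.141, 0.173, 3.08]
ft_force: [-5.2, 0.5, 3.7]
finger_gap: 0.0547
grip_force: 65.5
```

Run:
```python
from plan import *
st=arm.get_state();A=cur(st);where(A);where(far(.0925,.0565,26))
for n,B in [(3,far(.0957,.056,22)),(4,far(.0991,.056,16)),(4,far(.1015,.056,10)),(2,far(.1023,.056,6))]:
    rows(A,B,n);A=B
```

```text
plate dx 0.0483 lat -0.0005 z 0.0847 dip 26.2
plate dx 0.0506 lat 0.0000 z 0.0847 dip 26.0
3 x [-0.0072, 0.001, 0.0111] [-0.0, -0.0464, 0.0002]
4 x [-0.0001, 0.0, 0.01] [-0.0, -0.05, -0.0]
4 x [0.0017, -0.0, 0.01] [-0.0, -0.05, 0.0]
2 x [0.0048, 0.0, 0.0125] [0.0, -0.0667, 0.0]
```

Emit:
servo_tool:
  offset:
    - [-0.005, 0.0005, 0.0105]
    - [-0.005, 0.0005, 0.0105]
    - [-0.005, 0.0005, 0.0105]
    - [0, 0, 0]
  twist:
    - [0, -0.0455, 0]
    - [0, -0.0455, 0]
    - [0, -0.0455, 0]
    - [0, 0, 0]

```text
time: 19.85
tcp_pos: [0.6044, 0.0038, 0.0745]
tool_rot: [-3.141, 0.245, 3.08]
ft_force: [-4.6, -0.4, 3.4]
finger_gap: 0.0546
grip_force: 65.5
```

Run:
```python
from plan import *
st=arm.get_state();A=cur(st);where(A);where(far(.0957,.056,22));print(st['ft_torque'])
for n,B in [(4,far(.0991,.056,16)),(4,far(.1015,.056,10)),(2,far(.1023,.056,6))]:
    rows(A,B,n);A=B;where(A)
```

```text
plate dx 0.0504 lat -0.0003 z 0.0808 dip 22.1
plate dx 0.0520 lat -0.0000 z 0.0812 dip 22.0
[-0.09156612  0.71773513 -0.0376111 ]
4 x [-0.0028, 0.0005, 0.0102] [-0.0, -0.0507, 0.0002]
plate dx 0.0530 lat 0.0000 z 0.0765 dip 16.0
4 x [0.0017, -0.0, 0.01] [-0.0, -0.05, 0.0]
plate dx 0.0535 lat -0.0000 z 0.0716 dip 10.0
2 x [0.0048, 0.0, 0.0125] [0.0, -0.0667, 0.0]
plate dx 0.0533 lat 0.0000 z 0.0682 dip 6.0
```

Emit:
servo_tool:
  offset:
    - [-0.004, 0, 0.0095]
    - [-0.003, 0, 0.0102]
    - [-0.003, 0, 0.0102]
    - [-0.003, 0, 0.0102]
    - [0, 0, 0]
  twist:
    - [0, -0.0507, 0]
    - [0, -0.0507, 0]
    - [0, -0.0507, 0]
    - [0, -0.0507, 0]
    - [0, 0, 0]

```text
time: 20.35
tcp_pos: [0.6066, 0.0038, 0.0678]
tool_rot: [3.141, 0.348, 3.08]
ft_force: [-5.6, -0.3, -0.5]
finger_gap: 0.0546
grip_force: 65.4
```

Emit:
servo_tool:
  offset:
    - [0.001, 0, 0.01]
    - [0.0015, 0, 0.01]
    - [0.0015, 0, 0.01]
    - [0.0015, 0, 0.01]
    - [0, 0, 0]
  twist:
    - [0, -0.05, 0]
    - [0, -0.05, 0]
    - [0, -0.05, 0]
    - [0, -0.05, 0]
    - [0, 0, 0]

```text
time: 20.85
tcp_pos: [0.6079, 0.0038, 0.0617]
tool_rot: [3.141, 0.452, 3.08]
ft_force: [-7.9, -0.6, 1.7]
finger_gap: 0.0549
grip_force: 65.6
```

Run:
```python
from plan import *
st=arm.get_state();A=cur(st);where(A);print(st['ft_torque'])
for n,B in [(2,far(.1023,.056,6))]:
    rows(A,B,n);A=B;where(A)
```

```text
plate dx 0.0524 lat -0.0000 z 0.0700 dip 10.2
[-0.08373383  1.0492567  -0.07299924]
2 x [-0.0009, 0.0001, 0.0098] [0.0005, -0.07, 0.0]
plate dx 0.0533 lat 0.0000 z 0.0682 dip 6.0
```

Emit:
servo_tool:
  offset:
    - [0.004, 0, 0.0115]
    - [0.004, 0, 0.0115]
    - [0, 0, 0]
  twist:
    - [0, -0.07, 0]
    - [0, -0.07, 0]
    - [0, 0, 0]

```text
time: 21.15
tcp_pos: [0.6084, 0.0038, 0.0578]
tool_rot: [3.141, 0.526, 3.079]
ft_force: [-6.5, -0.3, 0.8]
finger_gap: 0.055
grip_force: 65.5
```

Run:
```python
from plan import *
st=arm.get_state();A=cur(st);where(A);print(st['ft_torque'])
for B in [cen(.0525,.0640,3)]:
    rows(A,B,2);A=B;where(A)
```

```text
plate dx 0.0522 lat 0.0000 z 0.0668 dip 6.0
[-0.06261566  1.13925983 -0.09136405]
2 x [0.0033, -0.0, 0.0104] [0.0006, -0.0495, -0.0002]
plate dx 0.0525 lat -0.0000 z 0.0640 dip 3.0
```

Emit:
servo_tool:
  offset:
    - [0, 0, 0]
    - [0, 0, 0]
    - [0, 0, 0]
    - [0, 0, 0]
    - [0, 0, 0]
  twist:
    - [0, 0, 0]
    - [0, 0, 0]
    - [0, 0, 0]
    - [0, 0, 0]
    - [0, 0, 0]
  gripper: 0.9

```text
time: 21.65
tcp_pos: [0.6126, 0.0034, 0.061]
tool_rot: [3.142, 0.533, 3.08]
ft_force: [0.0, 0.1, -0.1]
finger_gap: 0.0771
grip_force: 0.0
```

Emit:
servo_tool:
  offset:
    - [0, 0, -0.06]
    - [0, 0, -0.1]
    - [0, 0, -0.15]
    - [0, 0, -0.2]
    - [0, 0, -0.2]
    - [0, 0, 0]
  twist:
    - [0, 0, 0]
    - [0, 0, 0]
    - [0, 0, 0]
    - [0, 0, 0]
    - [0, 0, 0]
    - [0, 0, 0]

```text
time: 22.25
tcp_pos: [0.5598, 0.0066, 0.1573]
tool_rot: [-3.141, 0.54, 3.08]
ft_force: [-0.0, 0.2, 0.1]
finger_gap: 0.0769
grip_force: 0.0
```

Run:
```python
from plan import *
import pickle
st=arm.get_state();A=cur(st);print(st['ft_force'],A[:3,3])
p=arm.snapshot('wrist');c=cam(p,st);pickle.dump((p,st),open('w9.pkl','wb'))
for r in arm.silhouettes(p,'plate_center')[:3]:
    ys,xs=np.nonzero(r['pixels']);print(r['confidence'],r['box'],len(xs))
# find yellow-ish wells: local colour
hsv=cv2.cvtColor(p['pixels'],cv2.COLOR_RGB2HSV)
m=cv2.inRange(hsv,(18,40,120),(38,255,255));n,l,s,ce=cv2.connectedComponentsWithStats(m)
P=lambda x,y,z:o+h*x+np.array([-h[1],h[0],0])*y+[0,0,z]
for i in range(1,n):
    if s[i,4]>12: 
        w=onz(c,[ce[i]],.0695)[0]-o; print(s[i].tolist(),ce[i].round(1),'dx %.4f lat %.4f'%(w@h,w@[-h[1],h[0],0]))
print('expected wells px flat:',[proj(c,P(.05+a,b,.0695)).round(0)[0].tolist() for a in (-.036,-.018,0) for b in (-.0125,.0125)])
B=T(Rlean(yaw,np.radians(8),'s'),P(.018,0,.12));rows(A,B)
```

```text
[-0.009467    0.19791722  0.12121007] [0.55976782 0.00664593 0.15730286]
0.97 [282.1, 180.9, 351.5, 229.7] 3225
[618, 96, 22, 19, 107] [632.2 107.6] dx -0.0452 lat 0.2109
[477, 160, 163, 145, 5423] [552.1 215.6] dx 0.0699 lat 0.2216
[295, 187, 18, 11, 161] [303.6 192. ] dx 0.0376 lat -0.0141
[325, 187, 19, 11, 163] [334.1 191.9] dx 0.0374 lat 0.0118
[297, 201, 17, 10, 135] [304.8 205.6] dx 0.0551 lat -0.0137
[325, 201, 17, 10, 136] [333.3 205.6] dx 0.0550 lat 0.0117
[608, 210, 30, 8, 181] [621.8 213. ] dx 0.0665 lat 0.2917
[298, 214, 16, 9, 115] [305.5 218. ] dx 0.0726 lat -0.0137
[325, 214, 16, 9, 117] [332.7 217.9] dx 0.0725 lat 0.0117
[596, 222, 44, 7, 236] [619.8 225.5] dx 0.0864 lat 0.3055
[299, 225, 15, 9, 102] [306.3 228.8] dx 0.0896 lat -0.0135
[325, 225, 15, 9, 102] [332.1 228.7] dx 0.0894 lat 0.0118
[613, 233, 27, 7, 140] [626.6 236.5] dx 0.1061 lat 0.3294
[579, 234, 30, 7, 177] [594.1 237. ] dx 0.1061 lat 0.2913
[546, 239, 9, 13, 24] [548.8 244.7] dx 0.1198 lat 0.2483
[567, 244, 60, 9, 358] [596.2 247.9] dx 0.1275 lat 0.3095
[629, 245, 11, 6, 50] [634.8 248. ] dx 0.1292 la
[... 1370 characters left out ...]
94 lat -0.3941
[0, 298, 9, 5, 33] [  3.8 300.1] dx 0.2772 lat -0.4881
[74, 298, 8, 2, 14] [ 77.9 298.4] dx 0.2621 lat -0.3547
[60, 301, 32, 6, 102] [ 75.  303.6] dx 0.2816 lat -0.3719
[8, 304, 20, 4, 62] [ 17.6 305.6] dx 0.2970 lat -0.4806
[31, 305, 19, 4, 58] [ 40.  306.5] dx 0.2973 lat -0.4416
[56, 307, 6, 3, 16] [ 58.5 308. ] dx 0.3010 lat -0.4126
[530, 306, 30, 5, 70] [545.7 307.5] dx 0.2952 lat 0.3498
[39, 311, 8, 3, 17] [ 42.9 311.8] dx 0.3197 lat -0.4533
[0, 320, 97, 22, 1217] [ 48.6 328.5] dx 0.4022 lat -0.5034
expected wells px flat: [[304.0, 171.0], [336.0, 171.0], [305.0, 187.0], [335.0, 187.0], [306.0, 202.0], [334.0, 202.0]]
3 x [-0.0137, 0.0003, 0.0967] [-0.0002, 0.255, 0.0004]
```

Emit:
servo_tool:
  offset:
    - [-0.0137, 0, 0.02]
    - [-0.0137, 0, 0.07]
    - [-0.0137, 0, 0.0967]
    - [0, 0, 0]
    - [0, 0, 0]
  twist:
    - [0, 0.255, 0]
    - [0, 0.255, 0]
    - [0, 0.255, 0]
    - [0, 0, 0]
    - [0, 0, 0]
  gripper: 0

```text
time: 22.85
tcp_pos: [0.5724, 0.0059, 0.1255]
tool_rot: [3.141, 0.127, 3.08]
ft_force: [-0.8, -0.4, 0.2]
finger_gap: 0.0037
grip_force: 0.0
```

Run:
```python
from plan import *
import pickle
from scipy.optimize import least_squares
st=arm.get_state();A=cur(st);r=A[:3,3]-o;print('tcp dx',r@h,'lat',r@[-h[1],h[0],0],'z',r[2],st['finger_gap'])
P=lambda x,y,z:o+h*x+np.array([-h[1],h[0],0])*y+[0,0,z]
p,s9=pickle.load(open('w9.pkl','rb'));c=cam(p,s9)
uv=np.array([(303.6,192),(334.1,191.9),(304.8,205.6),(333.3,205.6),(305.5,218),(332.7,217.9),(306.3,228.8),(332.1,228.7)])
def pts(q):
    dx,z,d,lat=q;out=[]
    for a in (-.018,0,.018,.036):
        for b in (-.0125,.0125): out.append(P(dx+a*np.cos(d)+.0075*np.sin(d),lat+b,z-a*np.sin(d)+.0075*np.cos(d)))
    return np.array(out)
f=least_squares(lambda q:(proj(c,pts(q))-uv).ravel(),[.05,.065,.05,0],x_scale=.01);print('plate dx,z,dip,lat',f.x.round(4),np.degrees(f.x[2]),f.cost)
rows(A,T(Rlean(yaw,np.radians(8),'s'),P(.017,-.0005,.083)),3)
```

```text
tcp dx 0.007914090622221375 lat -0.00010885364196748409 z 0.1255152781405961 0.0036747563096548243
plate dx,z,dip,lat [ 0.0502  0.0659  0.0452 -0.001 ] 2.5915321837092438 0.10793562756042169
3 x [-0.0077, -0.0009, 0.0963] [0.0003, -0.0081, 0.0001]
```

Emit:
servo_tool:
  offset:
    - [-0.0077, 0, 0.0963]
    - [-0.0077, 0, 0.0963]
    - [-0.0077, 0, 0.0963]
    - [0, 0, 0]
  twist:
    - [0, -0.008, 0]
    - [0, -0.008, 0]
    - [0, -0.008, 0]
    - [0, 0, 0]

```text
time: 23.25
tcp_pos: [0.5791, 0.0057, 0.0835]
tool_rot: [3.141, 0.139, 3.08]
ft_force: [-0.4, 0.9, -0.0]
finger_gap: 0.0001
grip_force: 0.0
```

Emit:
servo_tool:
  offset:
    - [0, 0, 0.02]
    - [0, 0, 0.02]
    - [0, 0, 0.02]
    - [0, 0, 0.02]
    - [0, 0, 0]
  twist:
    - [0, 0, 0]
    - [0, 0, 0]
    - [0, 0, 0]
    - [0, 0, 0]
    - [0, 0, 0]

```text
time: 23.75
tcp_pos: [0.5843, 0.0051, 0.0741]
tool_rot: [3.142, 0.144, 3.08]
ft_force: [-0.3, -0.1, 0.5]
finger_gap: 0.0001
grip_force: 0.3
```

Emit:
servo_tool:
  offset:
    - [0.002, 0, 0.013]
    - [0.002, 0, 0.013]
    - [0, 0, 0]
  twist:
    - [0, 0, 0]
    - [0, 0, 0]
    - [0, 0, 0]

```text
time: 24.05
tcp_pos: [0.5841, 0.0052, 0.0701]
tool_rot: [3.142, 0.143, 3.08]
ft_force: [-1.9, 1.0, 2.0]
finger_gap: 0.0001
grip_force: 1.1
```

Emit:
servo_tool:
  offset:
    - [0, 0, 0.013]
    - [0, 0, 0.013]
    - [0, 0, 0]
  twist:
    - [0, 0, 0]
    - [0, 0, 0]
    - [0, 0, 0]

```text
time: 24.35
tcp_pos: [0.5851, 0.0051, 0.0696]
tool_rot: [-3.141, 0.143, 3.08]
ft_force: [-10.4, 0.8, 21.4]
finger_gap: -0.0002
grip_force: 10.8
```

Emit:
servo_tool:
  offset:
    - [0, 0, -0.05]
    - [0, 0, -0.2]
    - [0, 0, -0.2]
    - [0, 0, -0.25]
    - [0, 0, -0.25]
    - [0, 0, 0]
  twist:
    - [0, 0, 0]
    - [0, 0, 0]
    - [0, 0, 0]
    - [0, 0, 0]
    - [0, 0, 0]
    - [0, 0, 0]

```text
time: 24.95
tcp_pos: [0.5685, 0.006, 0.2143]
tool_rot: [-3.141, 0.157, 3.08]
ft_force: [0.5, -0.4, 1.2]
finger_gap: 0.0002
grip_force: 0.0
```

```bash
cat > fit.py <<'E'
from plan import *
from scipy.optimize import least_squares
P=lambda x,y,z:o+h*x+np.array([-h[1],h[0],0])*y+[0,0,z]
def wells(q):
    dx,z,d,lat,yw=q;out=[]
    for a in (-.036,-.018,0,.018,.036):
        for b in (-.0125,.0125): out.append(P(dx+a*np.cos(d)+.0075*np.sin(d)-b*yw,lat+b+a*yw,z-a*np.sin(d)+.0075*np.cos(d)))
    return np.array(out)
def look(q0):
    st=arm.get_state();p=arm.snapshot('wrist');c=cam(p,st)
    m=cv2.inRange(cv2.cvtColor(p['pixels'],cv2.COLOR_RGB2HSV),(18,40,110),(38,255,255))
    n,l,s,ce=cv2.connectedComponentsWithStats(m);e=proj(c,wells(q0))
    cs=np.array([ce[i] for i in range(1,n) if 30<s[i,4]<1500 and np.abs(e-ce[i]).sum(1).min()<16])
    print(len(cs),'wells')
    if len(cs)<4: print(e.round(0).tolist());return st
    res=lambda q:(lambda E:np.array([E[np.argmin(((E-x)**2).sum(1))]-x for x in cs]).ravel())(proj(c,wells(q)))
    f=least_squares(res,q0,x_scale=.01);print('dx,z,dip,lat,yaw',f.x.round(4),'deg',np.degrees(f.x[2:5:2]).round(2),f.cost);return st
E
python3 - <<'E'
from fit import *
st=look([.05,.062,0,-.001,0]);A=cur(st)
s=arm.snapshot('scene');d=arm.snapshot('side')
# button triangulation by network
U=[]
for p in (s,d):
    for r in arm.silhouettes(p,'release_top')[:2]:
        ys,xs=np.nonzero(r['pixels']);print(r['confidence'],r['box'],xs.mean(),ys.mean(),len(xs))
cs,cd=cam(s),cam(d)
print(tri(cs,[(180+498/2.5,120+173/2.5)],cd,[(190+259/2.7,130+91/2.7)]))
# button from w1, w4 wrist pictures
import pickle
p1,s1=pickle.load(open('w1.pkl','rb'))
print('w1 btn top',onz(cam(p1,s1),[(545/1.25,343/1.25)],.173))
print('reader frame 35mm behind, y?',A[:3,3])
E
```

```text
8 wells
dx,z,dip,lat,yaw [ 0.0512  0.0605 -0.0762 -0.001   0.0081] deg [-4.37  0.46] 0.6816326446261081
0.64 [375.6, 187.4, 385.7, 195.0] 379.3333333333333 189.2 120
0.63 [279.5, 163.1, 291.0, 169.2] 285.025 165.275 40
[[ 0.66273703 -0.08646718  0.17214666  0.00074796]]
w1 btn top [[ 0.65295685 -0.0798189   0.173     ]]
reader frame 35mm behind, y? [0.56853316 0.00602165 0.21427054]
```

Run:
```python
from plan import *
import pickle
A=cur();s=pickle.load(open('w9.pkl','rb'))[1];B=cur(s);B[2,3]+=.02;rows(A,B)
```

```text
3 x [0.0238, -0.0002, 0.0575] [0.0005, -0.2548, -0.0003]
```

Emit:
servo_tool:
  offset:
    - [0.0238, 0, 0.0575]
    - [0.0238, 0, 0.0575]
    - [0.0238, 0, 0.0575]
    - [0, 0, 0]
    - [0, 0, 0]
    - [0, 0, 0]
  twist:
    - [0, -0.2548, 0]
    - [0, -0.2548, 0]
    - [0, -0.2548, 0]
    - [0, 0, 0]
    - [0, 0, 0]
    - [0, 0, 0]
  gripper: 0.9

```text
time: 25.8
tcp_pos: [0.5642, 0.0061, 0.1825]
tool_rot: [-3.141, 0.547, 3.08]
ft_force: [0.7, -0.5, 0.5]
finger_gap: 0.0767
grip_force: 0.0
```

Run:
```python
from fit import *
st=look([.05,.062,0,-.001,0])
```

```text
8 wells
dx,z,dip,lat,yaw [ 0.0509  0.0617 -0.0534 -0.0011  0.0063] deg [-3.06  0.36] 0.12903315477931582
```

Run:
```python
from fit import *
import pickle
def cents(p,c):
    m=cv2.inRange(cv2.cvtColor(p['pixels'],cv2.COLOR_RGB2HSV),(18,40,110),(38,255,255))
    n,l,s,ce=cv2.connectedComponentsWithStats(m);e=proj(c,wells([.05,.062,0,-.001,0]))
    k=[i for i in range(1,n) if 30<s[i,4]<1500 and np.abs(e-ce[i]).sum(1).min()<16]
    return ce[k],s[k]
st=arm.get_state();p=arm.snapshot('wrist');pickle.dump((p,st),open('w10.pkl','wb'))
for f in ('w9.pkl','w10.pkl'):
    p,st=pickle.load(open(f,'rb'));c=cam(p,st);cs,s=cents(p,c);print(s[:,2:].tolist())
    g=lambda E:np.array([E[np.argmin(((E-x)**2).sum(1))]-x for x in cs])
    print('res flat nominal',g(proj(c,wells([.05,.062,0,-.001,0]))).round(1).tolist())
    for lock in (None,0.,.045,-.05):
        fn=(lambda q:g(proj(c,wells(q))).ravel()) if lock is None else (lambda q:g(proj(c,wells([q[0],q[1],lock,q[3],q[4]]))).ravel())
        r=least_squares(fn,[.05,.062,0.03 if f=='w9.pkl' else 0,-.001,0],x_scale=.01);print(f,lock,r.x.round(4),r.cost.round(3))
```

```text
[[18, 11, 161], [19, 11, 163], [17, 10, 135], [17, 10, 136], [16, 9, 115], [16, 9, 117], [15, 9, 102], [15, 9, 104]]
res flat nominal [[0.4, -4.6], [-0.1, -4.5], [0.1, -3.8], [-0.0, -3.7], [-0.0, -3.1], [-0.1, -3.0], [-0.1, -2.2], [-0.1, -2.2]]
w9.pkl None [ 0.0504  0.0658  0.0448 -0.001   0.0045] 0.029
w9.pkl 0.0 [ 0.0563  0.0607 -0.3952 -0.001   0.0047] 1.251
w9.pkl 0.045 [ 0.0503  0.0658  0.6256 -0.001   0.0045] 0.029
w9.pkl -0.05 [ 0.0631  0.0549  0.6245 -0.001   0.0048] 4.979
[[17, 13, 176], [17, 13, 175], [16, 12, 151], [16, 12, 149], [16, 11, 131], [15, 10, 127], [15, 9, 108], [15, 8, 102]]
res flat nominal [[0.2, 0.8], [0.3, 0.9], [0.0, -0.0], [0.1, 0.2], [-0.1, -0.7], [-0.0, -0.6], [-0.2, -1.1], [-0.2, -0.6]]
w10.pkl None [ 0.0507  0.0614 -0.0465 -0.0011  0.0086] 0.147
w10.pkl 0.0 [ 0.0456  0.0666  0.399  -0.0011  0.0084] 0.981
w10.pkl 0.045 [ 0.0407  0.0717 -0.2372 -0.0011  0.0083] 3.701
w10.pkl -0.05 [ 0.0511  0.0611 -0.2385 -0.0011  0.0086] 0.151
```

Run:
```python
from fit import *
A=cur();Rm=Rlean(yaw,np.radians(22),'s');Rb=Rm
# vertical descent at dx .052
B=T(Rm,P(.050,-.001,.13));rows(A,B);C=T(Rm,P(.052,-.001,.078));rows(B,C,3);D=T(Rm,P(.052,-.001,.070));rows(C,D,4)
```

```text
2 x [-0.0594, -0.0019, 0.2355] [-0.0001, 0.157, 0.0003]
3 x [0.0392, 0.0, 0.1088] [-0.0, -0.0, 0.0]
4 x [0.005, 0.0, 0.0124] [-0.0, -0.0, 0.0]
```

Emit:
servo_tool:
  offset:
    - [0, 0, 0]
    - [0, 0, 0]
    - [0, 0, 0]
    - [0, 0, 0]
    - [-0.0594, -0.002, 0.2355]
    - [-0.0594, -0.002, 0.2355]
    - [0, 0, 0]
    - [0.0392, 0, 0.1088]
    - [0.0392, 0, 0.1088]
    - [0.0392, 0, 0.1088]
    - [0, 0, 0]
  twist:
    - [0, 0, 0]
    - [0, 0, 0]
    - [0, 0, 0]
    - [0, 0, 0]
    - [0, 0.157, 0]
    - [0, 0.157, 0]
    - [0, 0, 0]
    - [0, 0, 0]
    - [0, 0, 0]
    - [0, 0, 0]
    - [0, 0, 0]
  gripper: 0

```text
time: 27.0
tcp_pos: [0.6111, 0.003, 0.073]
tool_rot: [3.141, 0.378, 3.08]
ft_force: [-0.2, 0.3, -0.2]
finger_gap: 0.0001
grip_force: 0.0
```

Emit:
servo_tool:
  offset:
    - [0.005, 0, 0.0124]
    - [0.005, 0, 0.0124]
    - [0, 0, 0]
  twist:
    - [0, 0, 0]
    - [0, 0, 0]
    - [0, 0, 0]

```text
time: 27.3
tcp_pos: [0.6131, 0.0028, 0.0718]
tool_rot: [3.142, 0.382, 3.08]
ft_force: [-1.2, -0.2, 4.0]
finger_gap: 0.0001
grip_force: 1.7
```

Emit:
servo_tool:
  offset:
    - [0.005, 0, 0.0124]
    - [0.005, 0, 0.0124]
    - [0, 0, 0]
  twist:
    - [0, 0, 0]
    - [0, 0, 0]
    - [0, 0, 0]

```text
time: 27.6
tcp_pos: [0.6145, 0.0027, 0.0713]
tool_rot: [-3.141, 0.384, 3.081]
ft_force: [-14.2, -0.1, 24.3]
finger_gap: -0.0001
grip_force: 12.3
```

Emit:
servo_tool:
  offset:
    - [0, 0, -0.05]
    - [0, 0, -0.2]
    - [0, 0, -0.25]
    - [0, 0, -0.25]
    - [0, 0, -0.1]
    - [0, 0, 0]
  twist:
    - [0, 0, 0]
    - [0, 0, 0]
    - [0, -0.1, 0]
    - [0, -0.1, 0]
    - [0, -0.1, 0]
    - [0, 0, 0]

```text
time: 28.2
tcp_pos: [0.5614, 0.0061, 0.1853]
tool_rot: [-3.142, 0.54, 3.08]
ft_force: [0.7, 0.4, -0.2]
finger_gap: 0.0001
grip_force: 0.0
```

Emit:
servo_tool:
  offset:
    - [0, 0, 0]
    - [0, 0, 0]
    - [0, 0, 0]
    - [0, 0, 0]
  twist:
    - [0, 0, 0]
    - [0, 0, 0]
    - [0, 0, 0]
    - [0, 0, 0]
  gripper: 0.9

```text
time: 28.6
tcp_pos: [0.562, 0.0059, 0.1822]
tool_rot: [3.141, 0.534, 3.08]
ft_force: [-1.2, 0.6, 0.2]
finger_gap: 0.0579
grip_force: 0.0
```

Run:
```python
from fit import *
st=look([.05,.062,0,-.001,0]);print(st['tcp_pos'],st['tool_rot'])
q=look([.05,.062,0,-.001,0])
```

```text
8 wells
dx,z,dip,lat,yaw [ 0.0504  0.0618 -0.0497 -0.001   0.0059] deg [-2.85  0.34] 0.11849023577991924
[0.562      0.00588297 0.18219911] [3.14134226 0.53443685 3.07971171]
8 wells
dx,z,dip,lat,yaw [ 0.0505  0.0617 -0.0504 -0.001   0.0072] deg [-2.89  0.41] 0.1062275891227974
```

Run:
```python
from fit import *
A=cur();B=T(A[:3,:3],[.54,-.03,.27]);rows(A,B)
Rm=Rlean(yaw,0,'s');C=T(Rm,[.664,-.085,.205]);rows(B,C)
```

```text
3 x [-0.0614, -0.0826, -0.1896] [0.0, 0.0, -0.0]
4 x [-0.1665, -0.0787, 0.1738] [0.0001, 0.2555, 0.0001]
```

Emit:
servo_tool:
  offset:
    - [-0.0614, -0.0826, -0.1896]
    - [-0.0614, -0.0826, -0.1896]
    - [-0.0614, -0.0826, -0.1896]
    - [0, 0, 0]
    - [-0.1665, -0.0787, 0.1738]
    - [-0.1665, -0.0787, 0.1738]
    - [-0.1665, -0.0787, 0.1738]
    - [-0.1665, -0.0787, 0.1738]
    - [0, 0, 0]
    - [0, 0, 0]
  twist:
    - [0, 0, 0]
    - [0, 0, 0]
    - [0, 0, 0]
    - [0, 0, 0]
    - [0, 0.2555, 0]
    - [0, 0.2555, 0]
    - [0, 0.2555, 0]
    - [0, 0.2555, 0]
    - [0, 0, 0]
    - [0, 0, 0]
  gripper: 0

```text
time: 29.7
tcp_pos: [0.6625, -0.0845, 0.1975]
tool_rot: [3.139, -0.011, 3.08]
ft_force: [-0.3, -0.4, 0.7]
finger_gap: 0.0
grip_force: 0.0
```

Run:
```python
from fit import *
st=arm.get_state();A=cur(st);print(st['tcp_pos'],st['tool_rot'],st['finger_gap'])
p=arm.snapshot('wrist');c=cam(p,st)
print('expected px',proj(c,[[.664,-.085,.173]]).round(0))
for r in arm.silhouettes(p,'release_top')[:2]:
    ys,xs=np.nonzero(r['pixels']);print(r['confidence'],r['box'],xs.mean(),ys.mean(),len(xs),onz(c,[(xs.mean(),ys.mean())],.171))
rows(A,T(Rlean(yaw,0,'s'),[.664,-.085,.178]),2)
```

```text
[ 0.66252742 -0.08446365  0.19754579] [ 3.13918812 -0.01089593  3.07977016] 3.377334981816178e-05
expected px [[319. 239.]]
0.6 [293.6, 209.0, 349.4, 249.5] 318.79756097560977 230.02357723577236 1230 [[ 0.65870916 -0.08504261  0.171     ]]
2 x [-0.0055, -0.0016, 0.0651] [0.0023, -0.0104, 0.0002]
```

Emit:
servo_tool:
  offset:
    - [-0.005, 0, 0.065]
    - [-0.005, 0, 0.065]
    - [0, 0, 0.02]
    - [0, 0, 0.02]
    - [0, 0, 0]
  twist:
    - [0, -0.01, 0]
    - [0, -0.01, 0]
    - [0, 0, 0]
    - [0, 0, 0]
    - [0, 0, 0]

```text
time: 30.3
tcp_pos: [0.665, -0.0849, 0.1807]
tool_rot: [3.142, 0.012, 3.08]
ft_force: [-0.1, -0.7, -0.1]
finger_gap: 0.0004
grip_force: 0.0
```

Emit:
servo_tool:
  offset:
    - [0, 0, 0.015]
    - [0, 0, 0.015]
    - [0, 0, 0]
  twist:
    - [0, 0, 0]
    - [0, 0, 0]
    - [0, 0, 0]

```text
time: 30.6
tcp_pos: [0.6655, -0.085, 0.1755]
tool_rot: [3.141, 0.011, 3.08]
ft_force: [-0.1, -0.4, -0.6]
finger_gap: 0.0001
grip_force: 0.0
```

Emit:
servo_tool:
  offset:
    - [0, 0, 0.013]
    - [0, 0, 0.013]
    - [0, 0, 0.013]
    - [0, 0, 0]
  twist:
    - [0, 0, 0]
    - [0, 0, 0]
    - [0, 0, 0]
    - [0, 0, 0]

```text
time: 31.0
tcp_pos: [0.666, -0.0851, 0.1704]
tool_rot: [-3.142, 0.013, 3.08]
ft_force: [-0.6, 0.2, 2.5]
finger_gap: 0.0001
grip_force: 1.3
```

Emit:
servo_tool:
  offset:
    - [0, 0, 0.013]
    - [0, 0, 0.007]
    - [0, 0, 0]
  twist:
    - [0, 0, 0]
    - [0, 0, 0]
    - [0, 0, 0]

```text
time: 31.3
tcp_pos: [0.666, -0.0851, 0.1674]
tool_rot: [-3.142, 0.012, 3.08]
ft_force: [-0.9, -0.2, 4.0]
finger_gap: 0.0001
grip_force: 2.1
```

Emit:
servo_tool:
  offset:
    - [0, 0, 0.01]
    - [0, 0, 0.003]
    - [0, 0, 0]
  twist:
    - [0, 0, 0]
    - [0, 0, 0]
    - [0, 0, 0]

```text
time: 31.6
tcp_pos: [0.666, -0.0851, 0.1661]
tool_rot: [-3.142, 0.012, 3.08]
ft_force: [-2.2, 0.0, 6.7]
finger_gap: -0.0003
grip_force: 3.3
```

Emit:
servo_tool:
  offset:
    - [0, 0, -0.1]
    - [0, 0, -0.3]
    - [0, 0, -0.3]
    - [0.3, 0, 0]
    - [0.3, 0, 0]
    - [0.3, 0, 0]
    - [0.3, 0, 0]
    - [0.3, 0, 0]
    - [0, 0, 0]
    - [0, 0, 0]
  twist:
    - [0, 0, 0]
    - [0, 0, 0]
    - [0, 0, 0]
    - [0, 0, 0]
    - [0, 0, 0]
    - [0, 0, 0]
    - [0, 0, 0]
    - [0, 0, 0]
    - [0, 0, 0]
    - [0, 0, 0]

```text
time: 32.6
tcp_pos: [0.4394, -0.0709, 0.2674]
tool_rot: [-3.142, 0.013, 3.079]
ft_force: [0.1, 0.9, -0.4]
finger_gap: 0.0005
grip_force: 0.0
```

Run:
```python
from fit import *
st=arm.get_state();c=None;print(st['time'],st['tcp_pos'])
p=arm.snapshot('wrist');c=cam(p,st)
a=arm.silhouettes(p,'handle_center');
for r in a[:2]:
    ys,xs=np.nonzero(r['pixels']);print('wrist',r['confidence'],r['box'])
sv=[-h[1],h[0],0]
for n,off in (('home',.0705),('out',0)):
    print(n,proj(c,[P(-.05+off,y,.055) for y in (-.05,.05)]+[P(off,y,.097) for y in (-.098,.098)]).round(0).tolist())
s=arm.snapshot('scene');d=arm.snapshot('side')
for nm,q in (('scene',s),('side',d)):
    cc=cam(q)
    for r in arm.silhouettes(q,'handle_center')[:2]: print(nm,r['confidence'],r['box'])
    for n,off in (('home',.0705),('out',0)): print(n,proj(cc,[P(-.05+off,y,.055) for y in (-.05,.05)]+[P(off,y,.097) for y in (-.098,.098)]).round(0).tolist())
    for t in ('plate_center',):
        for r in arm.silhouettes(q,t)[:3]: print(t,r['confidence'],r['box'])
```

```text
32.6 [ 0.43935698 -0.07094693  0.26742715]
wrist 0.84 [315.1, 266.2, 450.7, 320.2]
home [[345.0, 272.0], [417.0, 272.0], [310.0, 323.0], [459.0, 322.0]]
out [[346.0, 225.0], [423.0, 225.0], [309.0, 276.0], [468.0, 275.0]]
scene 0.78 [324.3, 181.9, 372.8, 237.7]
scene 0.46 [304.5, 297.9, 328.9, 324.5]
home [[343.0, 224.0], [324.0, 203.0], [369.0, 217.0], [329.0, 178.0]]
out [[322.0, 235.0], [303.0, 213.0], [348.0, 228.0], [309.0, 186.0]]
plate_center 0.91 [214.3, 195.7, 250.0, 222.4]
side 0.7 [281.4, 182.7, 306.8, 233.6]
home [[307.0, 199.0], [300.0, 216.0], [296.0, 180.0], [282.0, 214.0]]
out [[326.0, 201.0], [320.0, 219.0], [315.0, 182.0], [303.0, 217.0]]
plate_center 0.36 [285.1, 179.6, 308.6, 233.2]
```

Run:
```python
from h import *
for n,(x0,y0,x1,y1) in (('scene',(315,170,375,245)),('side',(278,178,315,236))):
    a=cv2.imread('pics/%s0.png'%n)[y0:y1,x0:x1].astype(np.float32).mean(2);b=arm.snapshot(n)['pixels'][y0:y1,x0:x1].astype(np.float32).mean(2)
    w=cv2.createHanningWindow(a.shape[::-1],cv2.CV_32F);print(n,cv2.phaseCorrelate(a,b,w),np.abs(a-b).mean(),np.abs(a-b).max())
```

```text
scene ((-0.042078366897872144, 0.5710766595199317), 0.9204501633114285) 2.7361832 13.078931
side ((0.004826258201251932, 0.015995939777322832), 0.9442877924442291) 6.660453 34.66667
```

```bash
python3 -c "
from rig import arm
print(arm.job_done())"
```

```text
the job is handed in; nothing more can be done
None
```

The job is handed in at about 33 s: the drawer was pulled out until it locked, the plate laid in and pressed down, and the release pressed; the cameras show the drawer back home, but that the plate lies flat rests on the pressing forces (the last camera fit still showed about 3° of tilt, which I took as calibration error), and a first grasp that ran into a joint limit had shifted the plate about 6 mm on its spacers.

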